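# Charge the emergency kit and clip it down against earthquakes

## Task

Switch the charging dock off at its lever, then lay every gadget present (power bank, earbud case, flashlight) flat and fully home in its own matching pocket of the dock, turned so that its shape fits. Then take sprung clips off the rail and clip one upright and well down over the middle of the tab at the end of each loaded pocket, and finally switch the dock back on; leave the coin dish, keys and bottle where they are.

Things in the scene. Friction and masses are not known exactly. Their poses are not given: they have to be found in the camera images.
- bank_mid (a point): power bank: matte black slab 116 x 60 x 28 mm (x, y, z), lying flat; this point is its centre, half-way up. Its +x end is plain; its -x end has a notch 20 mm wide and 14 mm deep through the full height, in the middle of that end. May be absent
- case_mid (a point): earbud charging case: glossy white, 90 x 60 x 28 mm (x, y, z), lying flat, D-shaped from above; this point is half-way along, across and up. Its +x end is square, its -x end is a half circle of radius 30 mm. May be absent
- torch_mid (a point): flat-sided aluminium flashlight 120 mm long (x) and 28 mm high, lying flat; this point is half-way along, across and up. Body 34 mm wide from x = -60 to 20 mm, broad lamp head 54 mm wide from x = 20 to 60 mm (the +x end). May be absent
- bank_pocket (a point): where the power bank's centre point (bank_mid) comes when it lies home in its pocket of the dock; axes of the dock; the seated bank's x points the same way. Pocket floor 14 mm below this point, tops of the low pocket walls 6 mm below it. At the pocket's -x end a rib 15 mm wide, as high as the walls, fills the bank's notch
- case_pocket (a point): where the earbud case's centre point comes when home in its pocket of the dock (middle pocket, rounded at its -x end, 95 mm from each neighbour); axes and heights as for bank_pocket
- torch_pocket (a point): where the flashlight's centre point comes when home in its pocket of the dock (T-shaped pocket, wide part at its +x end); axes and heights as for bank_pocket
- bank_tab (a point): middle of the top edge of the upright aluminium tab at the +x end of the bank's pocket: a plate 5 mm thick (x), 50 mm wide (y), its top 74 mm above the table; axes of the dock. A clip sitting on it reaches over the end of the seated thing, about 2 mm above it
- case_tab (a point): the same for the earbud case's pocket
- torch_tab (a point): the same for the flashlight's pocket
- lever (a joint): the dock's power lever, rad: 0 = off, leaning to the dock's -x (towards the robot); 1 = on, leaning to the dock's +x; it stays where it is left and moves with under 2 N at its tip. A steel rod with a black ball of 26 mm, its centre 80 mm from the pivot
- lever_pivot (a point): pivot of the power lever, 22 mm above the table, in a fixed block 70 x 50 x 25 mm beside the torch pocket; axes of the dock (the lever swings in the x-z plane, 0.5 rad either side of upright)
- lever_tip (a point): centre of the ball at the lever's tip
- clip1_mid (a point): clip 1: grey plastic sprung clip, 30 mm wide, 90 mm tall, starting upright astride the rail's top edge; all three are alike. Point: mid-width, at pivot height, in the plane of the fixed jaw's inner face; z up, x from fixed half to hinged half, y along the edge. Fixed half: finger plate, outer face x = -14 mm, z = 3 to 48; flat jaw below with inner face x = 0, down to z = -42
- clip2_mid (a point): clip 2, point as for clip 1. Hinged half of every clip: finger plate up to about z = 40 mm, leaning out (top outer edge at x = 28 mm when on a 5 mm edge, so 42 mm over both plates); jaw with a tooth at its tip. Squeezing the plates along x (6 to 10 N) swings the toothed jaw to +x; fully squeezed the plates are parallel, outer faces at x = -14 and 14 mm; let go, it snaps shut
- clip3_mid (a point): clip 3, point as for clip 1. Every clip's mouth, fully squeezed, is clear from x = 0 to 12 mm at the top and to 17 mm at the tip. The underside of the clip's bridge, 6 mm below this point, rests on the top of the edge it is clipped to; the jaws reach 36 mm below that top. The pivot needs no holding: the two plates are all there is to grip
- dock: charging dock, fixed: grey plate 150 (x) x 290 (y) x 8 mm with three shaped pockets side by side 95 mm apart, walls 8 mm high above the pocket floor, about 2 mm of play all round, and an upright tab at each pocket's +x end. Origin at the centre of its underside; x towards the row of tabs (away from the robot), z up
- clip1_jaw (a joint): opening of clip 1's hinged jaw, rad: 0 = shut on nothing, about 0.15 = shut on a 5 mm edge, 0.5 = fully squeezed
- clip2_jaw (a joint): opening of clip 2's hinged jaw, rad: 0 = shut on nothing, about 0.15 = shut on a 5 mm edge, 0.5 = fully squeezed
- clip3_jaw (a joint): opening of clip 3's hinged jaw, rad: 0 = shut on nothing, about 0.15 = shut on a 5 mm edge, 0.5 = fully squeezed
- rail: fixed stainless clip rail: foot 55 x 200 x 8 mm with an upright plate 5 mm thick (x), 190 mm long (y), top 56 mm above the table, on which the three clips start 60 mm apart; origin at the centre of its underside
- coin_dish: bystander: grey ceramic coin dish, 110 mm across, 24 mm high; origin under its centre
- key_ring: bystander: steel ring with two keys, about 100 mm long, lying flat; origin at the ring's centre
- spray: bystander: white bottle 52 mm across, 150 mm high; origin under its centre
There are look-alikes about, which are no part of the job. What is shaped like the part that bears case_mid but orange or red is not meant.

How it is judged:
By the outcome, as a careful person would: the job done as asked, in the order asked, and still so for the second after the job is handed in, with the robot touching nothing.
Of bank, case, torch only 2 to 3 are there at a start; the rules pass over those that are not, and their reading is None.
At some moment in a run one of bank, case, torch may be knocked a few centimetres aside while the robot is not near it.
It also fails if it takes over 210 s, if anything falls off the work surface, if the arm or the gripper's body presses on something with over 40 N, if the wrist force passes 120 N, or if a joint passes its speed limit or range.

## Robot

A 6-joint arm with a two-finger parallel gripper is mounted at the origin on the work surface. World frame = base frame: x ahead of the robot, y to its left, z up, the work surface at z = 0. Lengths are in m, angles in rad, forces in N, time in s.
With the tool pointing down it reaches from about 0.25 to 0.85 m from the base axis. Payload 12.5 kg.
Tool frame: the origin (TCP) lies at the very end of the fingers, on their centre line; the grasp point (between the pads) lies 19 mm behind it; z points along the fingers, y is the line along which they close (so a half turn about z gives the same grasp; the last joint's range is limited). The gripper opens to 93 mm and grips with 3 to 60 N. Pads are 15 mm wide; open, the fingers measure 128 mm over their backs; the gripper's body (75 mm by 188 mm) begins 65 mm behind the grasp point.
Start: joints at [1.113, 0.351, 1.652, -0, 1.139, -0.085], TCP at [0.2, 0.512, 0.219] pointing down, gripper open.
Joint ranges: [-2.75, 2.75], [-0.79, 2.1], [0.01, 2.65], [-1.57, 4.71], [0.07, 3.14], [-2.87, 2.87]. Speed limits (rad/s): [2.22, 2.22, 2.79, 3.14, 3.14, 3.14].

## Interface

Orientations are given as a unit quaternion [w, x, y, z].
In Python, from station import env, grab_frame, camera_params, ticket gives the robot as it stands.
- The arm moves only by the tool servo_tool, never from a script. Its argument "rows" is a list of rows, each a list of 3 entries, a list of its own where there are three numbers: the shift along the tool's x, y, z each as a share of 0.4 m, from -1 to 1, then the turn, a rotation vector about the tool's x, y, z each as a share of 2 rad, from -1 to 1, then the opening, from 0 (shut) to 1 (fully open). A call has 1 to 12 rows; each row is the pose to reach, as a shift and turn from the pose commanded when the call began, along the tool's axes at that moment; what a row does not reach only later rows make up. A row lasts 1/12 s, in which the tool goes at most 41.7 mm and 7.16 degrees, less where a joint would pass 70% of its speed; a pose out of reach is approached as far as the arm can. A call with a number of a shift or a turn outside -1 to 1 is refused whole. A call with a gripper value outside its range is refused whole. The fingers move at their own pace and stop on an object; "newtons" is the grip in N (left out, the last holds). Time passes only in rows, so rows that repeat a pose let the fingers close. It gives the time, the measured TCP pose, the force, the opening and the grip force at its end, in the units of the state.
- env.read_state(): the state, without advancing time (a new reading comes with each control period).
- grab_frame(name): name is "side" or "top" or "wrist"; returns (picture, depth): 480x640x3 uint8, red, green, blue; 480x640 float32, m along the optical axis (not along the pixel's ray), 0 where there is no reading.
- camera_params(name): a dict with "fx", "fy", "cx", "cy" (pixels), "D" ([k1, k2, p1, p2, k3] as OpenCV has them; the pictures are not rectified), "R" (3x3) and "t" (3): a world point X has camera coordinates R X + t; the wrist camera has in their place "mount" (4x4, takes a point from camera to tool coordinates, whose origin is the TCP and whose axes are the flange's). Camera axes: x right, y down, z forward; pixel columns grow to the right and rows downward; lengths in m; the calibration is good to about 2 mm. A picture is of the moment at which its call begins: read the wrist's pose just before it. camera_params takes no time and is no camera call.
- ticket.hand_in(): hands the job in; it is judged then, once.
The state is a dict: "time_s": time; "q": joint angles; "qvel": joint speeds; "effort": joint torques, N m; "ee_pos": TCP position; "tcp_rot": TCP orientation; "ft_force": force on the tool from outside, world axes, zero at the start; "ft_torque": the same for the moment, N m; "width": finger opening in m; "finger_force": force on a finger pad.
Only numpy, scipy, OpenCV 4.12 (cv2) and the standard library are available. Lean on these libraries where they do the work, as an engineer would, in place of code of your own. Each camera call takes 0.05 s, during which the arm holds its last target. There are 200 camera calls.

## Working session

There is one attempt and no reset: what is moved stays moved. The work goes in short steps, Python scripts to look and compute and a tool call to move; the robot and the scene stay as the last step left them, time stands still between calls to the robot, and variables do not carry over. Pictures are saved under pics/ and viewed, at most 15 in all, crops included, and the job is handed in when it is done.

Besides the shell and the picture viewer there is one more tool, called after "Call:" by a JSON object that holds its "fn" and its "kwargs". servo_tool: Moves the arm, as the interface text tells. Shift numbers are shares of 0.4 m and turn numbers shares of 2 rad, none past 1 either way. Its arguments: {"type":"object","properties":{"rows":{"type":"array","items":{"type":"array"}},"newtons":{"type":"number"}},"required":["rows"]}

```bash
ls; mkdir -p pics; python3 - <<'E'
from station import env, grab_frame, camera_params
import cv2,numpy as np
for n in("top","side","wrist"):
    im,d=grab_frame(n); cv2.imwrite(f"pics/{n}0.png",im[:,:,::-1]); np.save(f"pics/{n}0.npy",d)
    print(n,camera_params(n))
print(env.read_state())
E
```

```text
pics
top {'fx': 605.0628892211575, 'fy': 605.0628892211575, 'cx': 327.9036534651272, 'cy': 259.38211286199095, 'D': array([-0.01571538,  0.        ,  0.        ,  0.        ,  0.        ]), 'R': array([[-0.02372215, -0.99966483, -0.01036782],
       [-0.99127363,  0.02486563, -0.12945382],
       [ 0.12966823,  0.00720642, -0.99153125]]), 't': array([-0.06853152,  0.53453395,  1.58806807])}
side {'fx': 463.60553780280617, 'fy': 463.60553780280617, 'cx': 332.615328951529, 'cy': 238.6185693089323, 'D': array([-0.04501143,  0.        ,  0.        ,  0.        ,  0.        ]), 'R': array([[-0.93737654, -0.34830175, -0.00333405],
       [-0.26756564,  0.72615573, -0.63332968],
       [ 0.22301087, -0.5927763 , -0.77387493]]), 't': array([0.48913904, 0.27283969, 0.95823473])}
wrist {'fx': 387.67607591127194, 'fy': 387.67607591127194, 'cx': 322.98830734744166, 'cy': 242.30002640425073, 'D': array([0.02438201, 0.        , 0.        , 0.        , 0.        ]), 'mount': array([[-1.45307650e-04, -9.56540788e-01, -2.91598524e-01,
         8.21806202e-02],
       [ 9.99999709e-01, -3.57307559e-04
[... 201 characters left out ...]
0000000e+00]])}
{'time_s': 0.15, 'q': array([ 1.11342582e+00,  3.51124679e-01,  1.65223236e+00,  3.81700113e-06,
        1.13909681e+00, -8.46122966e-02]), 'qvel': array([-0.00128729, -0.00245793, -0.00236464, -0.00096455, -0.0001462 ,
       -0.00039954]), 'effort': array([ 2.81983566e-04, -4.97459686e+01, -2.85335183e+01,  6.99329213e-02,
        2.46743532e-02, -1.13125113e-04]), 'ee_pos': array([0.20017517, 0.51201629, 0.21823541]), 'tcp_rot': array([-1.16934012e-04,  1.85302696e-01,  9.82681396e-01, -4.14415514e-04]), 'ft_force': array([ 0.09452121, -0.55872927,  0.48352626]), 'ft_torque': array([-0.01821144, -0.00344182,  0.02375476]), 'finger_force': 0.0, 'width': 0.09338244455829106}
```

View pics/top0.png

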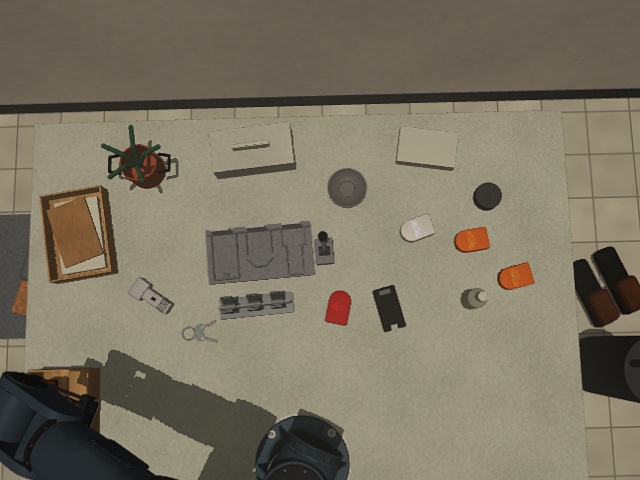

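View pics/side0.png

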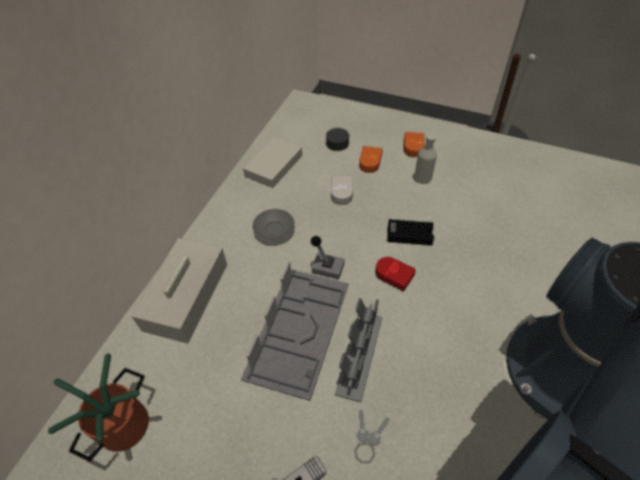

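The top view shows all three gadgets: the black bank at (390,308), the white case at (417,228) and the torch at (150,295). The case look-alikes are red at (338,307) and orange at (472,240) and (517,276); only the white one fits. The dock is at (260,252), the lever ball at (323,236) and the rail with its clips at (257,303). I'll confirm this in one enlarged crop.

```bash
cat > h.py <<'E'
import cv2,numpy as np
from scipy.spatial.transform import Rotation as Ro
from station import env,grab_frame,camera_params
def cam(n,s=None):
    p=camera_params(n)
    if n=="wrist":
        s=s or env.read_state(); w,x,y,z=s["tcp_rot"]
        Rt=Ro.from_quat([x,y,z,w]).as_matrix(); M=p["mount"]
        Rwc=Rt@M[:3,:3]; c=Rt@M[:3,3]+s["ee_pos"]; R=Rwc.T; t=-R@c
    else: R,t=p["R"],p["t"]
    K=np.array([[p["fx"],0,p["cx"]],[0,p["fy"],p["cy"]],[0,0,1]])
    return K,p["D"],R,t
def plane(C,uv,z):
    K,D,R,t=C; uv=np.asarray(uv,float).reshape(-1,1,2)
    n=cv2.undistortPoints(uv,K,D)[:,0]; r=np.c_[n,np.ones(len(n))]@R; c=-R.T@t
    return c+r*((z-c[2])/r[:,2])[:,None]
def proj(C,X):
    K,D,R,t=C
    return cv2.projectPoints(np.asarray(X,float).reshape(-1,3),cv2.Rodrigues(R)[0],t,K,D)[0][:,0]
def cloud(C,d):
    "world point per pixel, nan where no depth"
    K,D,R,t=C; v,u=np.mgrid[:480,:640]
    n=cv2.undistortPoints(np.stack([u,v],-1).reshape(-1,1,2).astype(float),K,D)[:,0]
    X=(np.c_[n,np.ones(len(n))]*d.reshape(-1,1)-t)@R
    X[d.ravel()==0]=np.nan
    return X.reshape(480,640,3)
def shoot(name,tag):
    s=env.read_state(); im,d=grab_frame(name); C=cam(name,s)
    cv2.imwrite(f"pics/{tag}.png",im[:,:,::-1]); return im,d,C
def yaw(s=None):
    s=s or env.read_state(); w,x,y,z=s["tcp_rot"]; m=Ro.from_quat([x,y,z,w]).as_matrix(); return m
def to_tool(dw,s=None):
    return yaw(s).T@np.asarray(dw)/0.4
E
python3 - <<'E'
from h import *
im=cv2.imread("pics/top0.png"); d=np.load("pics/top0.npy")
cv2.imwrite("pics/c1.png",cv2.resize(im[180:345,125:440],None,fx=2.5,fy=2.5,interpolation=cv2.INTER_CUBIC))
C=cam("top"); X=cloud(C,d)
for n,uv in dict(table=(360,270),bank=(390,308),case=(417,228),torch=(150,295),red=(338,307),ball=(323,236),dish=(347,187),bottle=(478,297),plate=(290,260)).items(): print(n,X[uv[1],uv[0]].round(3))
# dock corner in near side
print(plane(C,[(206,232),(312,222),(208,284),(314,274)],.008).round(3))
E
```

```text
table [ 0.506 -0.168 -0.   ]
bank [ 0.399 -0.244  0.026]
case [ 0.613 -0.325  0.029]
torch [0.449 0.396 0.034]
red [ 0.405 -0.105  0.025]
ball [ 0.584 -0.071  0.11 ]
dish [ 0.739 -0.139  0.   ]
bottle [ 0.415 -0.45   0.151]
plate [0.537 0.022 0.007]
[[ 0.62   0.252  0.008]
 [ 0.641 -0.04   0.008]
 [ 0.477  0.246  0.008]
 [ 0.497 -0.043  0.008]]
```

View pics/c1.png

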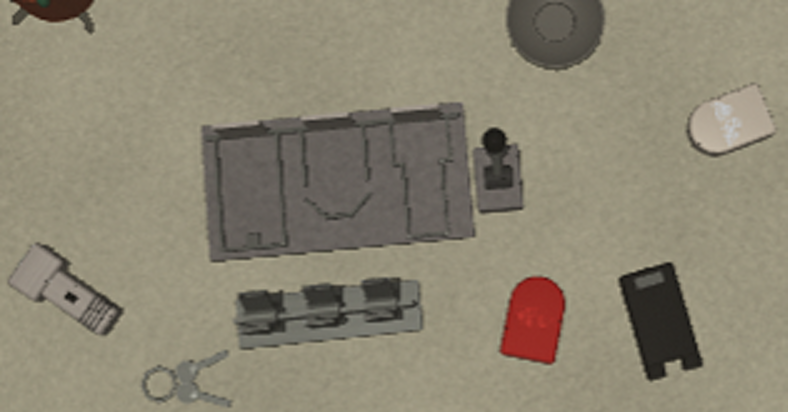

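The crop confirms it: the white D is at (732,118), the bank at (662,322) with its notch at the lower end, the torch at (65,290) with its head upper left, and the lever ball at (494,141), leaning +x (on). Next I'll measure everything.

```bash
cat >> h.py <<'E'
def comps(X,lo,hi,amin=150,box=(.2,.9,-.6,.6)):
    m=((X[...,2]>lo)&(X[...,2]<hi)&(X[...,0]>box[0])&(X[...,0]<box[1])&(X[...,1]>box[2])&(X[...,1]<box[3])).astype(np.uint8)
    n,l,st,c=cv2.connectedComponentsWithStats(m)
    for i in range(1,n):
        if st[i,4]>=amin: yield l==i,c[i]
def go(*wps):
    "wps: (x,y,z,psi) psi=world angle of tool y axis (mod pi), tool down"
    s=env.read_state(); R=yaw(s)
    print("now",s["ee_pos"].round(4),"psi",np.degrees(np.arctan2(R[1,1],R[0,1])).round(2),"tilt",R[:,2].round(4),"w",round(s["width"],4),"F",s["ft_force"].round(1),"t",s["time_s"],"j6",s["q"][5].round(2),s["q"][0].round(2))
    p0=s["ee_pos"];R0=R
    for x,y,z,ps in wps:
        p=np.array([x,y,z])
        c,d=np.cos(ps),np.sin(ps); Rt=np.array([[-d,c,0],[c,d,0],[0,0,-1.]])
        rv=Ro.from_matrix(R.T@Rt).as_rotvec()
        prv=Ro.from_matrix(R0.T@Rt).as_rotvec()
        print((R.T@(p-s["ee_pos"])/.4).round(3).tolist(),(rv/2).round(3).tolist(),"rows",np.ceil(max(np.linalg.norm(p-p0)/.0417,np.degrees(np.linalg.norm(prv))/7.16)))
        p0,R0=p,Rt
E
python3 - <<'E'
from h import *
d=np.load("pics/top0.npy");C=cam("top"); X=cloud(C,d)
for lo,hi in((.016,.045),(.05,.125)):
  for m,c in comps(X,lo,hi,25):
    P=X[m]; (r,wh,a)=cv2.minAreaRect(P[:,:2].astype(np.float32)*1000)
    print(lo,c.round(0),m.sum(),"ctr",np.round(r),"wh",np.round(wh),"a",round(a,1),"zmed",np.median(P[:,2]).round(3))
b=np.array([(475,150),(519,145),(523,209),(480,213)])/2.5+[125,180]
print(plane(C,b,.025).round(3),plane(C,b,.025).mean(0))
print(plane(C,[(494/2.5+125,141/2.5+180)],.092))
E
```

```text
0.016 [426. 147.] 2156 ctr [ 838. -361.] wh [162. 104.] a 81.3 zmed 0.035
0.016 [162. 164.] 28 ctr [812. 371.] wh [38.  5.] a 15.1 zmed 0.031
0.016 [255. 171.] 238 ctr [782. 114.] wh [ 15. 220.] a 8.6 zmed 0.031
0.016 [128. 172.] 28 ctr [788. 462.] wh [29.  4.] a 12.7 zmed 0.032
0.016 [346. 187.] 455 ctr [ 733. -137.] wh [107. 108.] a 55.7 zmed 0.021
0.016 [153. 181.] 107 ctr [762. 402.] wh [22. 79.] a 22.3 zmed 0.029
0.016 [487. 196.] 584 ctr [ 698. -520.] wh [72. 71.] a 86.0 zmed 0.035
0.016 [103. 231.] 493 ctr [624. 563.] wh [243. 106.] a 7.7 zmed 0.032
0.016 [ 89. 236.] 1619 ctr [623. 563.] wh [207.  75.] a 0.7 zmed 0.024
0.016 [417. 228.] 687 ctr [ 613. -322.] wh [62. 90.] a 17.9 zmed 0.028
0.016 [290. 228.] 79 ctr [625.  17.] wh [39. 84.] a 26.3 zmed 0.022
0.016 [258. 230.] 58 ctr [620. 110.] wh [10. 82.] a 3.3 zmed 0.022
0.016 [472. 240.] 702 ctr [ 578. -470.] wh [62. 93.] a 8.0 zmed 0.028
0.016 [223. 233.] 65 ctr [612. 205.] wh [ 8. 89.] a 4.3 zmed 0.024
0.016 [324. 252.] 420 ctr [557. -70.] wh [69. 50.] a 3.0 zmed 0.026
0.016 [511. 277.] 499 ctr [ 474. -570.] wh [63. 67.] a 
[... 522 characters left out ...]
] 397 ctr [789. 394.] wh [ 66. 132.] a 21.5 zmed 0.079
0.05 [290. 224.] 68 ctr [627.  16.] wh [ 7. 48.] a 4.3 zmed 0.071
0.05 [254. 227.] 70 ctr [620. 111.] wh [ 7. 49.] a 3.3 zmed 0.07
0.05 [219. 230.] 73 ctr [614. 206.] wh [ 7. 50.] a 3.8 zmed 0.071
0.05 [322. 238.] 102 ctr [582. -70.] wh [35. 24.] a 25.5 zmed 0.105
0.05 [473. 299.] 298 ctr [ 417. -458.] wh [51. 48.] a 7.3 zmed 0.098
0.05 [252. 302.] 726 ctr [420. 117.] wh [ 42. 188.] a 4.4 zmed 0.075
0.05 [ 86. 378.] 212 ctr [244. 555.] wh [85. 43.] a 45.0 zmed 0.073
[[ 0.588 -0.048  0.025]
 [ 0.592 -0.096  0.025]
 [ 0.522 -0.098  0.025]
 [ 0.519 -0.052  0.025]] [ 0.55516967 -0.07332373  0.025     ]
[[ 0.58572624 -0.06962116  0.092     ]]
```

```bash
python3 - <<'E'
from h import *
go((.50,.08,.24,np.radians(93.9)))
E
```

```text
now [0.2002 0.512  0.2182] psi 68.64 tilt [-4.e-04 -8.e-04 -1.e+00] w 0.0934 F [ 0.1 -0.6  0.5] t 0.15 j6 -0.08 1.11
[-1.091, -0.733, -0.054] [-0.0, -0.0, -0.22] rows 13.0
```

Call:
{"fn": "servo_tool", "kwargs": {"rows": [[[-0.95,-0.7,-0.05],[0,0,-0.22],0],[[-0.95,-0.7,-0.05],[0,0,-0.22],0],[[-0.95,-0.7,-0.05],[0,0,-0.22],0],[[-0.95,-0.7,-0.05],[0,0,-0.22],0],[[-0.95,-0.7,-0.05],[0,0,-0.22],0],[[-0.95,-0.7,-0.05],[0,0,-0.22],0],[[-0.95,-0.7,-0.05],[0,0,-0.22],0],[[-0.95,-0.7,-0.05],[0,0,-0.22],0],[[-0.95,-0.7,-0.05],[0,0,-0.22],0],[[-0.95,-0.7,-0.05],[0,0,-0.22],0],[[-0.95,-0.7,-0.05],[0,0,-0.22],0],[[-0.95,-0.7,-0.05],[0,0,-0.22],0]]}}

```text
time_s: 1.15
ee_pos: [0.4537, 0.1098, 0.2388]
tcp_rot: [0.0, -0.033, 0.999, -0.0]
ft_force: [-0.2, 1.4, -1.0]
width: 0.0178
finger_force: 0.0
```

Call:
{"fn": "servo_tool", "kwargs": {"rows": [[[0,0,0],[0,0,0],0],[[0,0,0],[0,0,0],0]]}}

```text
time_s: 1.32
ee_pos: [0.4523, 0.1123, 0.2384]
tcp_rot: [-0.0, -0.032, 0.999, 0.0]
ft_force: [-0.3, -0.8, -0.6]
width: 0.0043
finger_force: 0.0
```

```bash
python3 - <<'E'
from h import *
im,d,C=shoot("wrist","w1"); np.save("pics/w1.npy",d)
go((.63,-.07,.15,np.radians(93.9)))
X=cloud(C,d)
for lo,hi in((.02,.03),(.06,.078),(.078,.12)):
  for m,c in comps(X,lo,hi,60,(.4,.72,-.2,.3)):
    P=X[m]; (r,wh,a)=cv2.minAreaRect(P[:,:2].astype(np.float32)*1000)
    print(lo,c.round(0),m.sum(),"ctr",np.round(r,1),"wh",np.round(wh),"a",round(a,1),"zmed",np.median(P[:,2]).round(4))
E
```

```text
now [0.4519 0.1131 0.2384] psi 93.79 tilt [-8.e-04  1.e-04 -1.e+00] w 0.0019 F [-0.2 -0.3  0.4] t 1.3667 j6 -1.49 0.15
[-0.414, -0.486, 0.221] [0.0, -0.0, -0.001] rows 7.0
0.02 [ 96. 164.] 3075 ctr [ 425.  -104.6] wh [50. 65.] a 0.0 zmed 0.0282
0.02 [  2. 179.] 72 ctr [ 440.9 -197.7] wh [ 4. 17.] a 89.0 zmed 0.0228
0.02 [149. 292.] 2179 ctr [558.5 -68.2] wh [70. 50.] a 3.5 zmed 0.0253
0.06 [260. 183.] 949 ctr [420.6  55.2] wh [32. 34.] a 2.7 zmed 0.0688
0.06 [405. 183.] 915 ctr [413.7 182.6] wh [28. 34.] a 3.0 zmed 0.0689
0.06 [330. 185.] 830 ctr [419.9 116.8] wh [17. 34.] a 3.9 zmed 0.069
0.06 [129. 330.] 192 ctr [573.2 -65.9] wh [13.  9.] a 53.2 zmed 0.0696
0.078 [327. 169.] 399 ctr [403.2 115.1] wh [ 6. 30.] a 3.6 zmed 0.1101
0.078 [251. 170.] 492 ctr [408.   54.4] wh [ 6. 30.] a 3.9 zmed 0.1099
0.078 [329. 206.] 755 ctr [434.7 117.2] wh [15. 30.] a 5.0 zmed 0.0938
0.078 [411. 205.] 783 ctr [429.3 183.8] wh [14. 30.] a 4.4 zmed 0.0937
0.078 [256. 208.] 783 ctr [440.   56.9] wh [14. 30.] a 4.6 zmed 0.0936
0.078 [115. 358.] 862 ctr [584.4 -64.9] wh [25. 21.] a 46.8 zmed 0.1041
```

View pics/w1.png

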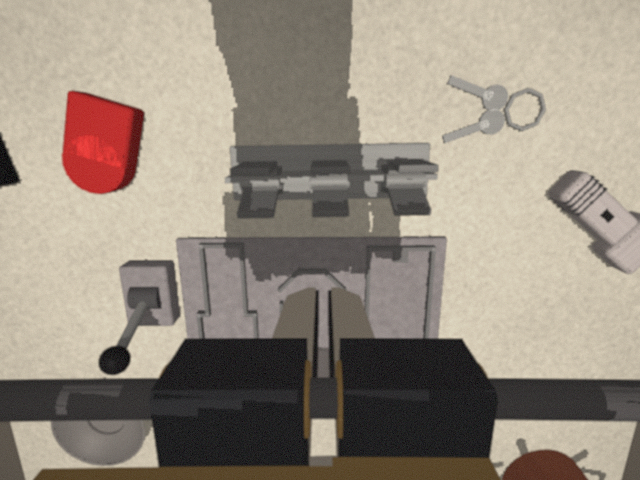

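```bash
python3 - <<'E'
from h import *
a=np.radians(93.7)
go((.638,-.063,.16,a),(.638,-.063,.077,a),(.605,-.065,.077,a),(.57,-.067,.077,a),(.539,-.0695,.077,a),(.555,-.0685,.077,a),(.565,-.067,.2,a))
E
```

```text
now [0.4519 0.1131 0.2384] psi 93.79 tilt [-8.e-04  1.e-04 -1.e+00] w 0.0019 F [-0.2 -0.3  0.4] t 1.3667 j6 -1.49 0.15
[-0.435, -0.47, 0.196] [0.0, -0.0, 0.001] rows 7.0
[-0.435, -0.47, 0.403] [0.0, -0.0, 0.001] rows 2.0
[-0.353, -0.47, 0.403] [0.0, -0.0, 0.001] rows 1.0
[-0.265, -0.469, 0.403] [0.0, -0.0, 0.001] rows 1.0
[-0.187, -0.47, 0.403] [0.0, -0.0, 0.001] rows 1.0
[-0.228, -0.47, 0.403] [0.0, -0.0, 0.001] rows 1.0
[-0.253, -0.468, 0.096] [0.0, -0.0, 0.001] rows 3.0
```

Call:
{"fn": "servo_tool", "kwargs": {"rows": [[[-0.435,-0.47,0.196],[0,0,0],0],[[-0.435,-0.47,0.196],[0,0,0],0],[[-0.435,-0.47,0.196],[0,0,0],0],[[-0.435,-0.47,0.196],[0,0,0],0],[[-0.435,-0.47,0.196],[0,0,0],0],[[-0.435,-0.47,0.196],[0,0,0],0],[[-0.435,-0.47,0.196],[0,0,0],0],[[-0.435,-0.47,0.196],[0,0,0],0],[[-0.435,-0.47,0.403],[0,0,0],0],[[-0.435,-0.47,0.403],[0,0,0],0],[[-0.435,-0.47,0.403],[0,0,0],0],[[-0.41,-0.47,0.403],[0,0,0],0]]}}

```text
time_s: 2.37
ee_pos: [0.6278, -0.0615, 0.0766]
tcp_rot: [-0.002, -0.035, 0.999, 0.0]
ft_force: [1.6, 0.1, 1.2]
width: 0.0005
finger_force: 0.0
```

Call:
{"fn": "servo_tool", "kwargs": {"rows": [[[0.03,0,0],[0,0,0],0],[[0.06,0,0],[0,0,0],0],[[0.09,0,0],[0,0,0],0],[[0.12,0,0],[0,0,0],0],[[0.15,0,0],[0,0,0],0],[[0.18,0,0],[0,0,0],0],[[0.2,0,0],[0,0,0],0],[[0.212,0,0],[0,0,0],0],[[0.223,0,0],[0,0,0],0],[[0.223,0,0],[0,0,0],0]]}}

```text
time_s: 3.2
ee_pos: [0.5425, -0.0688, 0.0792]
tcp_rot: [0.004, -0.034, 0.999, -0.0]
ft_force: [12.6, 4.6, -2.9]
width: 0.0005
finger_force: 6.4
```

```bash
python3 - <<'E'
from h import *
a=np.radians(93.7)
go()
im,d,C=shoot("side","s1"); cv2.imwrite("pics/s1c.png",cv2.resize(im[200:320,250:410,::-1],None,fx=4,fy=4))
X=cloud(C,d)
for m,c in comps(X,.078,.115,10,(.45,.65,-.1,-.03)): print(X[m].mean(0),m.sum())
E
```

```text
now [ 0.5425 -0.0688  0.0792] psi 93.84 tilt [ 8.5e-03 -1.0e-04 -1.0e+00] w 0.0005 F [12.6  4.6 -2.9] t 3.2 j6 -1.85 -0.21
[ 0.51778298 -0.06765196  0.09966204] 81
```

View pics/s1c.png

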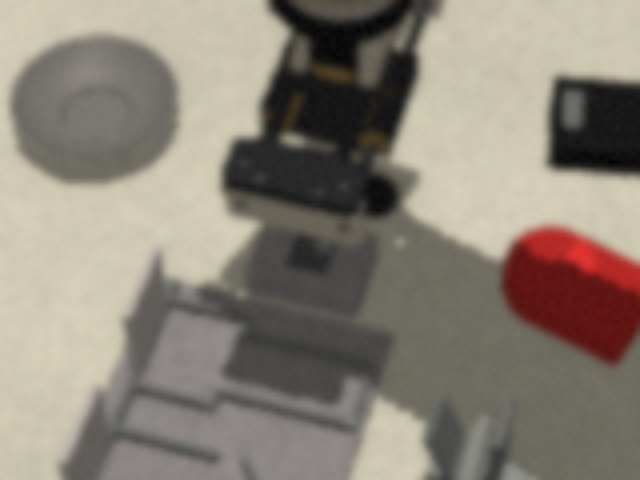

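The fingers push the lever ball, at crop (378,195), to the stop on the robot's side with 12.6 N, so the dock is off. Next I back off and take a clear look at the dock.

```bash
python3 - <<'E'
from h import *
a=np.radians(93.7)
go((.56,-.067,.08,a),(.58,-.067,.2,a),(.68,.10,.24,a))
E
```

```text
now [ 0.5426 -0.0688  0.0792] psi 93.85 tilt [ 0.0078 -0.     -1.    ] w 0.0006 F [11.9  6.  -2.2] t 3.25 j6 -1.85 -0.21
[-0.044, 0.001, -0.002] [-0.0, 0.004, 0.001] rows 1.0
[-0.096, -0.002, -0.301] [-0.0, 0.004, 0.001] rows 3.0
[-0.374, 0.398, -0.399] [-0.0, 0.004, 0.001] rows 5.0
```

Call:
{"fn": "servo_tool", "kwargs": {"rows": [[[-0.06,0,0],[0,0,0],0],[[-0.1,0,-0.3],[0,0,0],0],[[-0.1,0,-0.3],[0,0,0],0],[[-0.1,0,-0.3],[0,0,0],0],[[-0.36,0.398,-0.41],[0,0,0],0.8],[[-0.36,0.398,-0.41],[0,0,0],0.8],[[-0.36,0.398,-0.41],[0,0,0],0.8],[[-0.36,0.398,-0.41],[0,0,0],0.8],[[-0.36,0.398,-0.41],[0,0,0],0.8],[[-0.36,0.398,-0.41],[0,0,0],0.8],[[-0.36,0.398,-0.41],[0,0,0],0.8],[[-0.36,0.398,-0.41],[0,0,0],0.8]]}}

```text
time_s: 4.25
ee_pos: [0.672, 0.0989, 0.2415]
tcp_rot: [-0.0, -0.034, 0.999, -0.0]
ft_force: [-0.0, 0.0, 0.1]
width: 0.0492
finger_force: 0.0
```

```bash
python3 - <<'E'
from h import *
im,d,C=shoot("wrist","w2"); np.save("pics/w2.npy",d)
a=np.radians(93.7)
X=cloud(C,d)
for lo,hi,b in((.005,.0105,(.46,.7,-.06,.3)),(.0125,.019,(.47,.62,-.04,.3)),(.02,.03,(.5,.6,-.11,-.04)),(.055,.078,(.58,.7,-.02,.3)),(.055,.079,(.38,.46,0,.25))):
  for m,c in comps(X,lo,hi,60,b):
    P=X[m]; (r,wh,an)=cv2.minAreaRect(P[:,:2].astype(np.float32)*1000)
    print(lo,c.round(0),m.sum(),"ctr",np.round(r,1),"wh",np.round(wh),"a",round(an,1),"z",np.percentile(P[:,2],[5,50,95]).round(4))
go((.68,.10,.24,a))
E
```

```text
0.005 [328.  82.] 26780 ctr [562.  107.5] wh [151. 291.] a 4.0 z [0.0071 0.0085 0.0098]
0.005 [239.  91.] 6398 ctr [563.6  11.6] wh [124.  57.] a 3.9 z [0.0071 0.0084 0.0098]
0.005 [440.  87.] 8657 ctr [552.3 203.6] wh [121.  64.] a 4.4 z [0.0071 0.0085 0.0098]
0.005 [180.  77.] 153 ctr [557.6 -44. ] wh [68.  2.] a 4.3 z [0.0052 0.0079 0.0102]
0.0125 [236.  68.] 1843 ctr [559.3  12.7] wh [124.  66.] a 3.1 z [0.0138 0.0163 0.0177]
0.0125 [434.  76.] 2838 ctr [553.5 187.9] wh [128. 114.] a 5.3 z [0.0137 0.0163 0.0178]
0.0125 [340.  57.] 530 ctr [533.3 105.6] wh [26. 75.] a 3.7 z [0.0144 0.0164 0.0178]
0.0125 [303. 120.] 277 ctr [590.5  74.9] wh [59.  4.] a 3.1 z [0.0152 0.0165 0.0179]
0.02 [151.  76.] 3372 ctr [559.  -68.4] wh [69. 51.] a 3.9 z [0.0231 0.0253 0.0271]
0.055 [341. 163.] 468 ctr [621.4 111.9] wh [ 5. 50.] a 3.9 z [0.064  0.0744 0.0759]
0.055 [451. 162.] 511 ctr [614.3 206.1] wh [ 5. 50.] a 4.5 z [0.0561 0.0741 0.0756]
0.055 [230. 163.] 487 ctr [628.  17.] wh [ 5. 50.] a 4.1 z [0.0626 0.0741 0.0756]
now [0.6719 0.0984 0.2414] psi 93.82 tilt [-7.e-04 -3.e-04 -1.e+00] w 0.0532 F [-0.1 -0.1  0.1] t 4.3 j6 -1.56 0.08
[-0.02, 0.003, 0.004] [-0.0, -0.0, 0.001] rows 1.0
```

View pics/w2.png

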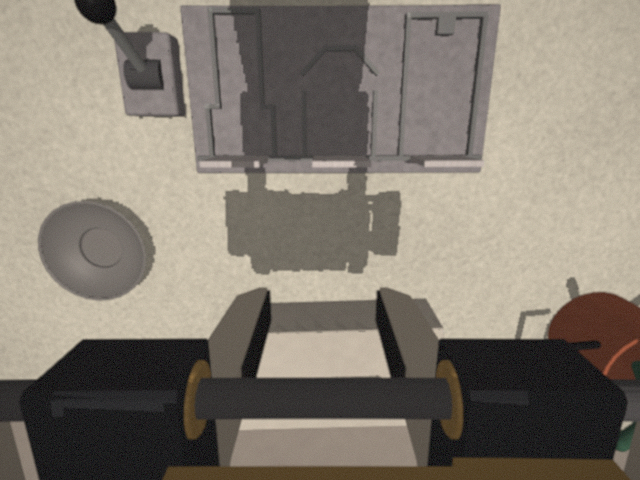

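The wrist view shows all three pockets clearly, with the bank's at upper right (rib at 447,22) and the tabs at row 163. The dock centre is about (0.562, 0.1075) with yaw 4.1°. Next is a hover near the bank.

```bash
python3 - <<'E'
from h import *
go((.467,-.222,.2,np.radians(104.5)))
E
```

```text
now [0.6719 0.0984 0.2414] psi 93.82 tilt [-7.e-04 -3.e-04 -1.e+00] w 0.0532 F [-0.1 -0.1  0.1] t 4.3 j6 -1.56 0.08
[0.565, -0.765, 0.104] [-0.0, -0.0, -0.093] rows 10.0
```

Call:
{"fn": "servo_tool", "kwargs": {"rows": [[[0.565,-0.765,0.104],[0,0,-0.093],1],[[0.565,-0.765,0.104],[0,0,-0.093],1],[[0.565,-0.765,0.104],[0,0,-0.093],1],[[0.565,-0.765,0.104],[0,0,-0.093],1],[[0.565,-0.765,0.104],[0,0,-0.093],1],[[0.565,-0.765,0.104],[0,0,-0.093],1],[[0.565,-0.765,0.104],[0,0,-0.093],1],[[0.565,-0.765,0.104],[0,0,-0.093],1],[[0.565,-0.765,0.104],[0,0,-0.093],1],[[0.565,-0.765,0.104],[0,0,-0.093],1],[[0.565,-0.765,0.104],[0,0,-0.093],1],[[0.565,-0.765,0.104],[0,0,-0.093],1]]}}

```text
time_s: 5.3
ee_pos: [0.4671, -0.2217, 0.2001]
tcp_rot: [0.0, -0.125, 0.992, 0.0]
ft_force: [-0.0, -0.2, -0.5]
width: 0.0932
finger_force: 0.0
```

```bash
cat >> h.py <<'E'
def item(X,b,lo=.02,hi=.032,amin=400,q=1):
    out=[]
    for m,c in comps(X,lo,hi,amin,b):
        P=X[m]; (r,wh,an)=cv2.minAreaRect(P[:,:2].astype(np.float32)*1000)
        print(c.round(0),m.sum(),"ctr",np.round(r,1),"wh",np.round(wh,1),"a",round(an,1),"z",np.percentile(P[:,2],[5,50,95]).round(4))
E
python3 - <<'E'
from h import *
im,d,C=shoot("wrist","w3"); X=cloud(C,d)
item(X,(.3,.5,-.32,-.16))
import h
go()
E
```

```text
[321. 137.] 9662 ctr [ 399.9 -239.5] wh [116.5  61. ] a 14.7 z [0.0266 0.0284 0.0297]
now [ 0.4677 -0.2211  0.2001] psi 104.48 tilt [ 4.e-04  0.e+00 -1.e+00] w 0.0931 F [-0.8 -0.5  0.1] t 5.35 j6 -2.36 -0.53
```

```bash
python3 - <<'E'
from h import *
a=np.radians(104.7)
go((.3999,-.2395,.06,a),(.3999,-.2395,.010,a),(.3999,-.2395,.17,a))
E
```

```text
now [ 0.4677 -0.2211  0.2001] psi 104.48 tilt [ 4.e-04  0.e+00 -1.e+00] w 0.0931 F [-0.8 -0.5  0.1] t 5.35 j6 -2.36 -0.53
[0.176, -0.002, 0.35] [-0.0, 0.0, -0.002] rows 4.0
[0.176, -0.002, 0.475] [-0.0, 0.0, -0.002] rows 2.0
[0.176, -0.002, 0.075] [-0.0, 0.0, -0.002] rows 4.0
```

Call:
{"fn": "servo_tool", "kwargs": {"rows": [[[0.176,-0.002,0.35],[0,0,-0.002],1],[[0.176,-0.002,0.35],[0,0,-0.002],1],[[0.176,-0.002,0.35],[0,0,-0.002],1],[[0.176,-0.002,0.35],[0,0,-0.002],1],[[0.176,-0.002,0.42],[0,0,-0.002],1],[[0.176,-0.002,0.475],[0,0,-0.002],1],[[0.176,-0.002,0.475],[0,0,-0.002],1],[[0.176,-0.002,0.475],[0,0,-0.002],0.5],[[0.176,-0.002,0.475],[0,0,-0.002],0.5],[[0.176,-0.002,0.475],[0,0,-0.002],0.5],[[0.176,-0.002,0.475],[0,0,-0.002],0.5],[[0.176,-0.002,0.475],[0,0,-0.002],0.5]], "newtons": 25}}

```text
time_s: 6.35
ee_pos: [0.4001, -0.2401, 0.0108]
tcp_rot: [0.001, -0.128, 0.992, -0.001]
ft_force: [0.4, -0.1, -0.2]
width: 0.0646
finger_force: 0.0
```

Call:
{"fn": "servo_tool", "kwargs": {"rows": [[[0,0,-0.05],[0,0,0],0.5],[[0,0,-0.1],[0,0,0],0.5],[[0,0,-0.2],[0,0,0],0.5],[[0,0,-0.3],[0,0,0],0.5],[[0,0,-0.4],[0,0,0],0.5],[[0,0,-0.4],[0,0,0],0.5]]}}

```text
time_s: 6.85
ee_pos: [0.402, -0.2417, 0.1768]
tcp_rot: [0.004, -0.128, 0.992, -0.004]
ft_force: [0.9, -1.3, -1.2]
width: 0.0595
finger_force: 25.0
```

```bash
python3 - <<'E'
from h import *
a=np.radians(94.1)
go((.5522,.2022,.16,a))
E
```

```text
now [ 0.402  -0.2417  0.1768] psi 104.74 tilt [ 0.0087 -0.0065 -0.9999] w 0.0595 F [ 0.9 -1.3 -1.2] t 6.85 j6 -2.47 -0.64
[-0.645, 0.978, 0.038] [-0.004, 0.004, 0.093] rows 12.0
```

Call:
{"fn": "servo_tool", "kwargs": {"rows": [[[-0.649,0.971,0.0],[0,0,0.0925],0.5],[[-0.649,0.971,0.0],[0,0,0.0925],0.5],[[-0.649,0.971,0.0],[0,0,0.0925],0.5],[[-0.649,0.971,0.0],[0,0,0.0925],0.5],[[-0.649,0.971,0.0],[0,0,0.0925],0.5],[[-0.649,0.971,0.0],[0,0,0.0925],0.5],[[-0.649,0.971,0.0],[0,0,0.0925],0.5],[[-0.649,0.971,0.0],[0,0,0.0925],0.5],[[-0.649,0.971,0.0],[0,0,0.0925],0.5],[[-0.649,0.971,0.0],[0,0,0.0925],0.5],[[-0.649,0.971,0.0],[0,0,0.0925],0.5],[[-0.649,0.971,0.0],[0,0,0.0925],0.5]]}}

```text
time_s: 7.85
ee_pos: [0.5523, 0.2062, 0.1691]
tcp_rot: [0.0, -0.037, 0.999, 0.0]
ft_force: [0.5, 0.2, -3.2]
width: 0.0594
finger_force: 25.0
```

Call:
{"fn": "servo_tool", "kwargs": {"rows": [[[0,0,0.1],[0,0,0],0.5],[[0,0,0.15],[0,0,0],0.5],[[0,0,0.15],[0,0,0],0.5],[[0,0,0.15],[0,0,0],0.5]]}}

```text
time_s: 8.18
ee_pos: [0.5511, 0.2014, 0.1091]
tcp_rot: [-0.001, -0.036, 0.999, -0.0]
ft_force: [0.8, -0.4, -3.3]
width: 0.0597
finger_force: 25.0
```

```bash
python3 - <<'E'
from h import *
im,d,C=shoot("wrist","w4"); X=cloud(C,d)
go((.5522,.2022,.0195,np.radians(94.1)))
for m,c in comps(X,.09,.145,300,(.4,.7,.1,.3)):
    P=X[m]; print(c.round(),m.sum(),P.min(0).round(4),P.max(0).round(4))
E
```

```text
now [0.5521 0.2015 0.1105] psi 94.12 tilt [ 3.e-04  0.e+00 -1.e+00] w 0.06 F [ 0.1 -0.5 -1.9] t 8.2333 j6 -1.37 0.27
[-0.0, 0.002, 0.228] [0.0, 0.0, 0.0] rows 3.0
[300.  27.] 1471 [0.4263 0.1689 0.09  ] [0.4373 0.199  0.1019]
[139.  28.] 1638 [0.4316 0.1027 0.09  ] [0.4429 0.1336 0.1025]
[323. 284.] 28549 [0.4922 0.1564 0.0922] [0.5877 0.2466 0.145 ]
```

View pics/w4.png

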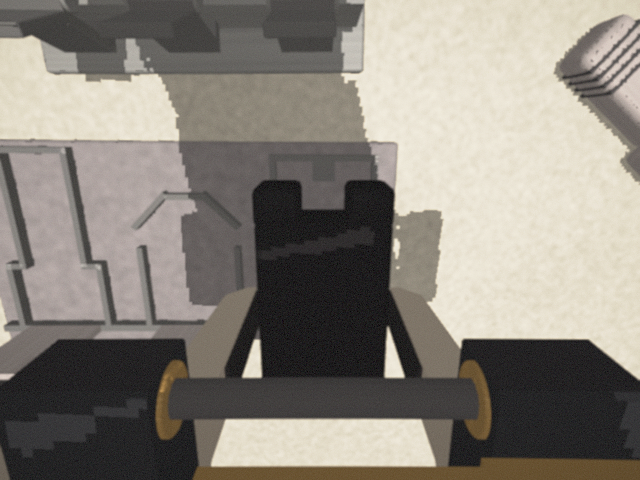

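The wrist view shows the bank held square above its pocket, with the notch (325,195) over the rib. It can be lowered.

Call:
{"fn": "servo_tool", "kwargs": {"rows": [[[0,0.002,0.08],[0,0,0],0.5],[[0,0.002,0.15],[0,0,0],0.5],[[0,0.002,0.19],[0,0,0],0.5],[[0,0.002,0.21],[0,0,0],0.5],[[0,0.002,0.222],[0,0,0],0.5],[[0,0.002,0.228],[0,0,0],0.5],[[0,0.002,0.229],[0,0,0],0.5],[[0,0.002,0.229],[0,0,0],0.5]]}}

```text
time_s: 8.9
ee_pos: [0.5572, 0.2033, 0.0245]
tcp_rot: [0.006, -0.036, 0.999, 0.001]
ft_force: [0.8, -3.0, 27.7]
width: 0.0601
finger_force: 25.0
```

Call:
{"fn": "servo_tool", "kwargs": {"rows": [[[0,0,0],[0,0,0],0.8],[[0,0,0],[0,0,0],0.8],[[0,0,-0.05],[0,0,0],0.8],[[0,0,-0.15],[0,0,0],0.8],[[0,0,-0.25],[0,0,0],0.8],[[-0.1,0,-0.4],[0,0,0],0.8],[[-0.2,0,-0.45],[0,0,0],0.8],[[-0.2,0,-0.45],[0,0,0],0.8],[[-0.2,0,-0.45],[0,0,0],0.8],[[-0.2,0,-0.45],[0,0,0],0.8]]}}

```text
time_s: 9.73
ee_pos: [0.6324, 0.2081, 0.1995]
tcp_rot: [0.001, -0.036, 0.999, 0.0]
ft_force: [0.2, 0.1, -0.6]
width: 0.0743
finger_force: 0.0
```

```bash
python3 - <<'E'
from h import *
im,d,C=shoot("wrist","w5"); X=cloud(C,d)
item(X,(.47,.65,.14,.26),.028,.05)
im,d,C=shoot("top","t5"); X=cloud(C,d)
item(X,(.3,.75,.3,.5)); item(X,(.5,.75,-.42,-.25)) 
go((.46,.415,.2,np.radians(148)))
E
```

```text
[323.  83.] 2078 ctr [520.3 201.4] wh [26.8 60.5] a 4.0 z [0.0329 0.0424 0.0492]
[417. 228.] 563 ctr [ 612.8 -321.9] wh [60.6 90.6] a 19.5 z [0.0221 0.0273 0.0314]
now [0.6304 0.2081 0.1974] psi 94.13 tilt [-1.9e-03 -4.0e-04 -1.0e+00] w 0.0743 F [-0.6 -0.1  0.4] t 9.8333 j6 -1.39 0.25
[0.388, 0.547, -0.006] [0.0, -0.001, -0.47] rows 8.0
```

View pics/w5.png

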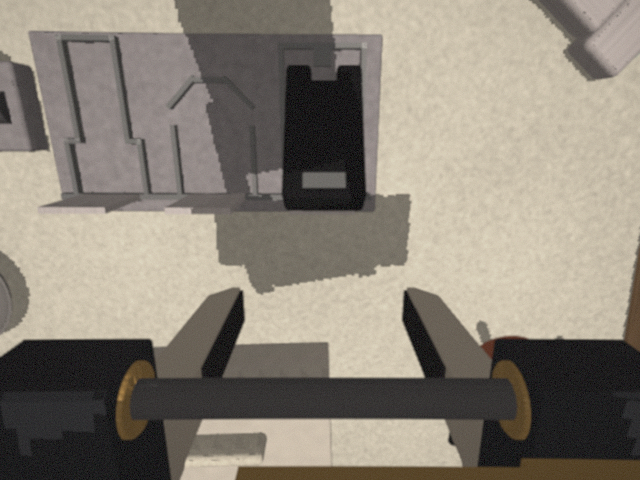

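```bash
python3 - <<'E'
from h import *
s=env.read_state(); im=cv2.imread("pics/w5.png")
im,d,C=shoot("wrist","w5b"); X=cloud(C,d)
# along bank axis height profile and extents
c,sn=np.cos(.0715),np.sin(.0715)
L=(X-[.562,.1075,0])@np.array([[c,-sn,0],[sn,c,0],[0,0,1]])
m=(abs(L[...,1]-.095)<.02)&(L[...,2]<.09)
for a in range(-90,80,6):
    k=m&(L[...,0]*1000>=a)&(L[...,0]*1000<a+6)
    if k.sum(): print(a,np.percentile(L[...,2][k],[10,50,90]).round(4),k.sum())
for zlo in(.03,):
  k=(L[...,2]>zlo)&(L[...,2]<.06)&(abs(L[...,1]-.095)<.045)
  print(np.percentile(L[k],[.5,99.5],axis=0).round(4))
E
```

```text
-90 [-0.0006  0.0004  0.0015] 393
-84 [-0.0007  0.0004  0.0014] 384
-78 [-0.0001  0.0074  0.009 ] 288
-72 [0.0076 0.0087 0.0151] 301
-66 [0.0083 0.016  0.0173] 454
-60 [0.0078 0.0092 0.0169] 385
-54 [0.0076 0.0089 0.0168] 319
-48 [0.0077 0.0099 0.0357] 404
-42 [0.0085 0.0385 0.0405] 308
-36 [0.0415 0.0434 0.0451] 392
-30 [0.0458 0.0478 0.0496] 418
-24 [0.0504 0.0522 0.0542] 442
-18 [0.0548 0.0567 0.0584] 431
-12 [0.0588 0.0606 0.0623] 432
-6 [0.063  0.0648 0.0669] 485
0 [0.0676 0.0694 0.0713] 482
6 [0.072  0.074  0.0759] 473
12 [0.076  0.0784 0.0802] 501
18 [0.0807 0.0827 0.0846] 515
24 [0.0851 0.0871 0.0889] 501
30 [0.089  0.0896 0.0899] 83
48 [0.0862 0.0879 0.0894] 151
54 [0.0746 0.0823 0.0852] 265
60 [0.0736 0.0744 0.0754] 157
78 [-0.0004  0.0005  0.0015] 164
[[-0.0478  0.0514  0.0305]
 [ 0.219   0.1265  0.0598]]
```

The bank didn't seat: its +x end is propped on the tab, tilted about 36°. I'll measure the pocket walls precisely from the earlier clear view, and the bank's present pose.

```bash
cat >> h.py <<'E'
DO=np.array([.562,.1075,0]);DY=.0715
DR=Ro.from_euler('z',DY).as_matrix()
def loc(X): return (X-DO)@DR
def wor(L): return DR@np.asarray(L)+DO
E
python3 - <<'E'
from h import *
d=np.load("pics/w2.npy")
# pose at w2
s={"ee_pos":np.array([.6719,.0984,.2414])}
ps=np.radians(93.82);R=np.array([[-np.sin(ps),np.cos(ps),0],[np.cos(ps),np.sin(ps),0],[0,0,-1]])
q=Ro.from_matrix(R).as_quat(); s["tcp_rot"]=[q[3],*q[:3]]
L=loc(cloud(cam("wrist",s),d))
z=L[...,2]; w=(z>.0135)&(z<.02)
def runs(ax,other,lo,hi,rng):
    k=w&(L[...,other]>lo)&(L[...,other]<hi)&(L[...,ax]>rng[0])&(L[...,ax]<rng[1])
    h,e=np.histogram(L[...,ax][k]*1000,np.arange(rng[0]*1000,rng[1]*1000+1,1)); 
    print([(int(a),int(b)) for a,b in zip(e,h) if b>h.max()*.25])
print("bank y walls");runs(1,0,-.03,.02,(.05,.14))
print("bank x walls");runs(0,1,.075,.085,(-.075,.05));runs(0,1,.105,.115,(-.075,.05))
print("rib y at x -.055");runs(1,0,-.058,-.052,(.075,.115))
print("case y");runs(1,0,.01,.05,(-.05,.045)); print("case x");runs(0,1,-.006,.006,(-.07,.05))
print("torch y body");runs(1,0,-.055,.0,(-.14,-.05)); print("head y");runs(1,0,.025,.05,(-.14,-.05)); print("torch x");runs(0,1,-.1,-.09,(-.075,.05))
k=(z>.071)&(z<.078)&(abs(L[...,1])<.13)&(L[...,0]>.04)
for lo,hi in((-.13,-.06),(-.04,.04),(.06,.13)):
    kk=k&(L[...,1]>lo)&(L[...,1]<hi); P=L[kk]; print("tab",np.percentile(P[:,0],[2,50,98]).round(4),np.percentile(P[:,1],[1,99]).round(4))
# dock axes check: line of tab pts
E
```

```text
bank y walls
[(58, 29), (59, 74), (60, 58), (61, 63), (62, 56), (126, 47), (127, 75), (128, 67), (129, 64), (130, 56)]
bank x walls
[(-67, 11), (-66, 15), (-65, 16), (-64, 12), (-63, 14)]
[(-67, 6), (-66, 15), (-65, 12), (-64, 16), (-63, 7)]
rib y at x -.055
[(87, 7), (88, 9), (89, 6), (90, 11), (91, 9), (92, 7), (93, 11), (94, 8), (95, 10), (96, 8), (97, 6), (98, 11), (99, 6), (100, 9), (101, 10), (102, 5)]
case y
[(-37, 25), (-36, 45), (-35, 44), (-34, 44), (-33, 18), (32, 56), (33, 45), (34, 48), (35, 43)]
case x
[(-41, 8), (-40, 18), (-39, 13), (-38, 17), (-37, 9)]
torch y body
[(-118, 61), (-117, 76), (-116, 65), (-115, 79), (-114, 60), (-76, 68), (-75, 73), (-74, 75), (-73, 76)]
head y
[(-128, 28), (-127, 30), (-126, 27), (-125, 34), (-67, 17), (-66, 27), (-65, 29), (-64, 28), (-63, 19)]
torch x
[(-72, 10), (-71, 12), (-70, 12), (-69, 16), (-68, 21)]
tab [0.0568 0.0616 0.334 ] [-0.1195 -0.0604]
tab [0.0571 0.242  0.3321] [-0.0389  0.0385]
tab [0.0569 0.0596 0.3291] [0.0615 0.1187]
```

```bash
python3 - <<'E'
from h import *
a=np.pi/2+DY
go(*[(*wor(p),a) for p in((.092,.095,.17),(.092,.095,.084),(.078,.095,.084),(.060,.095,.084),(.054,.095,.084),(.054,.095,.18))])
E
```

```text
now [0.6302 0.2082 0.1972] psi 94.14 tilt [-2.3e-03 -6.0e-04 -1.0e+00] w 0.0744 F [-0.2 -0.1 -0.2] t 9.8833 j6 -1.39 0.25
[-0.042, -0.001, 0.068] [-0.0, -0.001, 0.0] rows 1.0
[-0.043, -0.001, 0.283] [-0.0, -0.001, 0.0] rows 3.0
[-0.008, -0.001, 0.283] [-0.0, -0.001, 0.0] rows 1.0
[0.037, -0.001, 0.283] [-0.0, -0.001, 0.0] rows 1.0
[0.052, -0.001, 0.283] [-0.0, -0.001, 0.0] rows 1.0
[0.053, -0.001, 0.043] [-0.0, -0.001, 0.0] rows 3.0
```

Call:
{"fn": "servo_tool", "kwargs": {"rows": [[[-0.043,0,0.068],[0,0,0],0],[[-0.043,0,0.068],[0,0,0],0],[[-0.043,0,0.068],[0,0,0],0],[[-0.043,0,0.068],[0,0,0],0],[[-0.043,0,0.068],[0,0,0],0],[[-0.043,0,0.068],[0,0,0],0],[[-0.043,0,0.068],[0,0,0],0],[[-0.043,0,0.068],[0,0,0],0],[[-0.043,0,0.15],[0,0,0],0],[[-0.043,0,0.22],[0,0,0],0],[[-0.043,0,0.283],[0,0,0],0],[[-0.043,0,0.283],[0,0,0],0]]}}

```text
time_s: 10.88
ee_pos: [0.646, 0.2089, 0.0801]
tcp_rot: [-0.004, -0.036, 0.999, -0.001]
ft_force: [-1.2, 0.1, -1.2]
width: 0.0017
finger_force: 0.0
```

Call:
{"fn": "servo_tool", "kwargs": {"rows": [[[0.02,0,0],[0,0,0],0],[[0.035,0,0],[0,0,0],0],[[0.045,0,0],[0,0,0],0],[[0.055,0,0],[0,0,0],0],[[0.065,0,0],[0,0,0],0],[[0.073,0,0],[0,0,0],0],[[0.08,0,0],[0,0,0],0],[[0.087,0,0],[0,0,0],0],[[0.094,0,0],[0,0,0],0],[[0.094,0,0],[0,0,0],0]]}}

```text
time_s: 11.72
ee_pos: [0.6108, 0.2068, 0.085]
tcp_rot: [-0.0, -0.036, 0.999, -0.0]
ft_force: [-0.6, -0.3, -0.2]
width: 0.0005
finger_force: 0.0
```

Call:
{"fn": "servo_tool", "kwargs": {"rows": [[[0,0,-0.1],[0,0,0],0],[[0,0,-0.2],[0,0,0],0],[[-0.1,0,-0.28],[0,0,0],0],[[-0.1,0,-0.28],[0,0,0],0],[[-0.1,0,-0.28],[0,0,0],0]]}}

```text
time_s: 12.13
ee_pos: [0.6531, 0.2098, 0.1993]
tcp_rot: [0.002, -0.036, 0.999, 0.0]
ft_force: [-0.0, 0.1, -0.5]
width: 0.0006
finger_force: 0.0
```

```bash
cat >> h.py <<'E'
def prof(L,y0,hw=.02,lo=-.09,hi=.08,st=.012,top=.1):
    m=(abs(L[...,1]-y0)<hw)&(L[...,2]<top)
    for a in np.arange(lo,hi,st):
        k=m&(L[...,0]>=a)&(L[...,0]<a+st)
        if k.sum()>5: print(round(a*1000),(np.percentile(L[...,2][k],[10,50,90])*1000).round(1),end="; ")
    print()
E
python3 - <<'E'
from h import *
im,d,C=shoot("wrist","w6"); L=loc(cloud(C,d))
prof(L,.095);prof(L,.075,.006); prof(L,.115,.006)
m=(L[...,2]>.028)&(L[...,2]<.06)&(abs(L[...,1]-.095)<.045)&(abs(L[...,0])<.075)
print(cv2.minAreaRect((L[m][:,:2]*1000).astype(np.float32)))
go()
E
```

```text
-90 [-0.7  0.5  1.7]; -78 [0.3 8.2 9.9]; -66 [ 9.5 16.6 36.1]; -54 [15.6 35.6 37. ]; -42 [35.5 36.5 37.4]; -30 [35.4 36.5 37.5]; -18 [35.4 36.5 37.4]; -6 [35.4 36.4 37.3]; 6 [35.5 36.4 37.4]; 18 [35.5 36.5 37.5]; 30 [35.7 36.6 37.6]; 42 [35.6 36.6 37.6]; 54 [34.1 67.2 75.1]; 66 [-0.   6.1  8.8]; 78 [-0.5  0.5  1.5]; 
-90 [-0.6  0.3  1.6]; -78 [0.3 8.3 9.8]; -66 [16.2 35.6 36.9]; -54 [35.4 36.3 37.4]; -42 [35.4 36.5 37.4]; -30 [35.4 36.4 37.4]; -18 [35.5 36.4 37.3]; -6 [35.3 36.4 37.5]; 6 [35.5 36.4 37.2]; 18 [35.6 36.5 37.3]; 30 [35.5 36.5 37.5]; 42 [35.6 36.5 37.3]; 54 [33.7 67.6 75.1]; 66 [0.  3.8 8.6]; 78 [-0.6  0.4  1.5]; 
-90 [-0.5  0.7  1.5]; -78 [ 0.3  8.2 10.2]; -66 [16.  35.5 37. ]; -54 [35.3 36.2 37.2]; -42 [35.6 36.5 37.5]; -30 [35.4 36.5 37.4]; -18 [35.5 36.5 37.4]; -6 [35.4 36.3 37.2]; 6 [35.5 36.4 37.5]; 18 [35.6 36.5 37.5]; 30 [35.5 36.5 37.6]; 42 [35.6 36.6 37.5]; 54 [34.4 66.8 75.2]; 66 [0.2 7.4 8.9]; 78 [-0.4  0.5  1.4]; 
((-1.1910057067871094, 96.50688171386719), (60.86381149291992, 117.28248596191406), 89.94822692871094)
now [0.6513 0.2096 0.197 ] psi 94.12 tilt [ 4.e-04  1.e-04 -1.e+00] w 0.0006 F [ 0.7  0.1 -0.7] t 12.1833 j6 -1.4 0.24
```

The bank dropped in and now lies flat (its top is uniformly at 36.5 mm, as expected). Next is the torch.

```bash
python3 - <<'E'
from h import *
go((.484,.455,.2,np.radians(148)))
E
```

```text
now [0.6513 0.2096 0.197 ] psi 94.12 tilt [ 4.e-04  1.e-04 -1.e+00] w 0.0006 F [ 0.7  0.1 -0.7] t 12.1833 j6 -1.4 0.24
[0.373, 0.642, -0.008] [-0.0, 0.0, -0.47] rows 8.0
```

Call:
{"fn": "servo_tool", "kwargs": {"rows": [[[0.373,0.642,-0.008],[0,0,-0.47],0.8],[[0.373,0.642,-0.008],[0,0,-0.47],0.8],[[0.373,0.642,-0.008],[0,0,-0.47],0.8],[[0.373,0.642,-0.008],[0,0,-0.47],0.8],[[0.373,0.642,-0.008],[0,0,-0.47],0.8],[[0.373,0.642,-0.008],[0,0,-0.47],0.8],[[0.373,0.642,-0.008],[0,0,-0.47],0.8],[[0.373,0.642,-0.008],[0,0,-0.47],0.8],[[0.373,0.642,-0.008],[0,0,-0.47],0.8],[[0.373,0.642,-0.008],[0,0,-0.47],0.8],[[0.373,0.642,-0.008],[0,0,-0.47],0.8],[[0.373,0.642,-0.008],[0,0,-0.47],0.8]]}}

```text
time_s: 13.18
ee_pos: [0.4843, 0.4538, 0.1997]
tcp_rot: [-0.0, -0.483, 0.875, -0.0]
ft_force: [0.3, 0.1, 0.1]
width: 0.0732
finger_force: 0.0
```

```bash
python3 - <<'E'
from h import *
im,d,C=shoot("wrist","w7"); X=cloud(C,d)
item(X,(.3,.6,.29,.52),.018,.04); go()
E
```

```text
[327. 144.] 6901 ctr [446.3 399.6] wh [120.9  54.7] a 56.5 z [0.0255 0.0283 0.0297]
[295. 299.] 703 ctr [554.6 505.4] wh [20.6 89.4] a 85.2 z [0.0193 0.0295 0.0389]
now [0.4844 0.4539 0.1999] psi 147.82 tilt [-5.e-04 -5.e-04 -1.e+00] w 0.0736 F [ 1.3 -0.5  0.2] t 13.2333 j6 -1.9 0.68
```

View pics/w7.png

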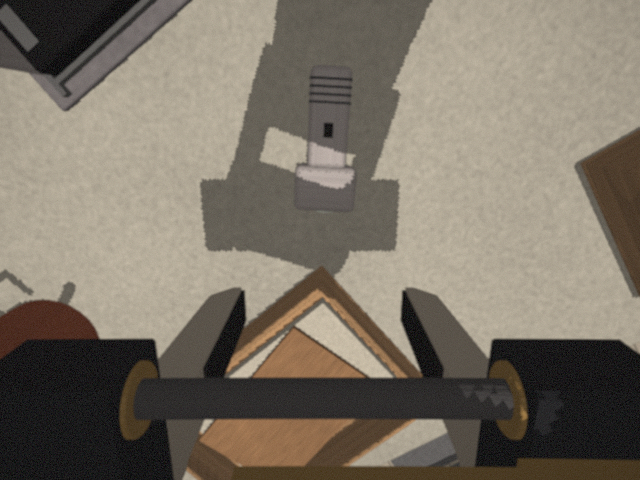

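The torch is seen clearly, with its tail at (330,68) and its head end at (325,210). I'll grip it at its middle.

```bash
python3 - <<'E'
from h import *
a=np.radians(146.4)
go((.4463,.3996,.05,a),(.4463,.3996,.010,a))
E
```

```text
now [0.4844 0.4539 0.1999] psi 147.82 tilt [-5.e-04 -5.e-04 -1.e+00] w 0.0736 F [ 1.3 -0.5  0.2] t 13.2333 j6 -1.9 0.68
[0.165, 0.008, 0.375] [0.0, -0.0, 0.012] rows 4.0
[0.165, 0.008, 0.475] [0.0, -0.0, 0.012] rows 1.0
```

Call:
{"fn": "servo_tool", "kwargs": {"rows": [[[0.165,0.008,0.3],[0,0,0.012],0.8],[[0.165,0.008,0.3],[0,0,0.012],0.8],[[0.165,0.008,0.3],[0,0,0.012],0.8],[[0.165,0.008,0.38],[0,0,0.012],0.8],[[0.165,0.008,0.44],[0,0,0.012],0.8],[[0.165,0.008,0.475],[0,0,0.012],0.8],[[0.165,0.008,0.475],[0,0,0.012],0.5],[[0.165,0.008,0.475],[0,0,0.012],0.2],[[0.165,0.008,0.475],[0,0,0.012],0.2],[[0.165,0.008,0.475],[0,0,0.012],0.2],[[0.165,0.008,0.475],[0,0,0.012],0.2],[[0.165,0.008,0.475],[0,0,0.012],0.2]], "newtons": 30}}

```text
time_s: 14.23
ee_pos: [0.4465, 0.4012, 0.0113]
tcp_rot: [0.001, -0.474, 0.88, 0.0]
ft_force: [0.2, -0.3, 0.5]
width: 0.039
finger_force: 0.0
```

Call:
{"fn": "servo_tool", "kwargs": {"rows": [[[0,0,0],[0,0,0],0.2],[[0,0,0],[0,0,0],0.2],[[0,0,0],[0,0,0],0.2],[[0,0,0],[0,0,0],0.2],[[0,0,-0.05],[0,0,0],0.2],[[0,0,-0.15],[0,0,0],0.2],[[0,0,-0.25],[0,0,0],0.2],[[0,0,-0.35],[0,0,0],0.2],[[0,0,-0.42],[0,0,0],0.2],[[0,0,-0.42],[0,0,0],0.2],[[0,0,-0.42],[0,0,0],0.2]]}}

```text
time_s: 15.15
ee_pos: [0.4463, 0.4011, 0.1791]
tcp_rot: [0.001, -0.474, 0.88, 0.0]
ft_force: [-0.7, -0.1, -3.2]
width: 0.0339
finger_force: 29.8
```

```bash
python3 - <<'E'
from h import *
p=wor([-.005-.003,-.095,.17]);print(p)
go((*p,np.pi/2+DY))
E
```

```text
[0.56080715 0.01217122 0.17      ]
now [0.4463 0.4011 0.1791] psi 146.62 tilt [ 0.0017  0.0013 -1.    ] w 0.0339 F [-0.7 -0.1 -3.2] t 15.15 j6 -1.9 0.65
[0.654, -0.774, 0.022] [0.0, 0.001, 0.458] rows 10.0
```

Call:
{"fn": "servo_tool", "kwargs": {"rows": [[[0.654,-0.774,0],[0,0,0.458],0.2],[[0.654,-0.774,0],[0,0,0.458],0.2],[[0.654,-0.774,0],[0,0,0.458],0.2],[[0.654,-0.774,0],[0,0,0.458],0.2],[[0.654,-0.774,0],[0,0,0.458],0.2],[[0.654,-0.774,0],[0,0,0.458],0.2],[[0.654,-0.774,0],[0,0,0.458],0.2],[[0.654,-0.774,0],[0,0,0.458],0.2],[[0.654,-0.774,0],[0,0,0.458],0.2],[[0.654,-0.774,0],[0,0,0.458],0.2],[[0.654,-0.774,0.1],[0,0,0.458],0.2],[[0.654,-0.774,0.1],[0,0,0.458],0.2]]}}

```text
time_s: 16.15
ee_pos: [0.557, 0.0106, 0.1312]
tcp_rot: [-0.005, -0.035, 0.999, 0.001]
ft_force: [-2.1, 0.7, -4.5]
width: 0.0341
finger_force: 29.8
```

```bash
python3 - <<'E'
from h import *
im,d,C=shoot("wrist","w8"); L=loc(cloud(C,d))
go(*[(*wor([x,-.095,z]),np.pi/2+DY) for x,z in((-.008,.10),(-.008,.030),(-.003,.030),(-.0055,.030),(-.0055,.0195))])
zt=env.read_state()["ee_pos"][2]+.018
for lo,hi in((-.075,-.055),(-.05,-.035),(-.03,-.02)):
  m=(abs(L[...,2]-zt)<.006)&(L[...,0]>lo)&(L[...,0]<hi)&(abs(L[...,1]+.095)<.03)
  P=L[m]; print(len(P), P.min(0).round(4),P.max(0).round(4)) if len(P) else 0
E
```

```text
now [0.5576 0.0117 0.1338] psi 94.06 tilt [-9.6e-03  7.0e-04 -1.0e+00] w 0.034 F [ 0.2  0.1 -2.8] t 16.2 j6 -1.7 -0.06
[-0.009, 0.0, 0.085] [0.001, -0.005, -0.0] rows 1.0
[-0.011, 0.0, 0.26] [0.001, -0.005, -0.0] rows 2.0
[-0.023, 0.0, 0.259] [0.001, -0.005, -0.0] rows 1.0
[-0.017, 0.0, 0.259] [0.001, -0.005, -0.0] rows 1.0
[-0.017, 0.0, 0.286] [0.001, -0.005, -0.0] rows 1.0
4019 [-0.0747 -0.1117  0.1459] [-0.055  -0.0767  0.1516]
2797 [-0.05   -0.1121  0.1459] [-0.035  -0.0771  0.1511]
2430 [-0.03   -0.1249  0.1459] [-0.02   -0.065   0.1578]
```

View pics/w8.png

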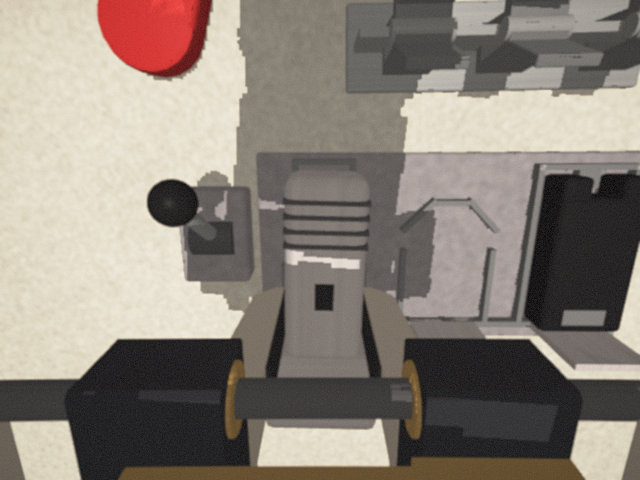

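Torch above its pocket, tail at (327,180), head towards the tab. I'll lower it to just above the walls, slide to touch the tab, back off and seat it.

Call:
{"fn": "servo_tool", "kwargs": {"rows": [[[0,-0.001,0.08],[0,0,0],0.2],[[0,-0.001,0.15],[0,0,0],0.2],[[0,-0.001,0.2],[0,0,0],0.2],[[0,-0.001,0.235],[0,0,0],0.2],[[0,-0.001,0.25],[0,0,0],0.2],[[0,-0.001,0.25],[0,0,0],0.2],[[0,-0.001,0.25],[0,0,0],0.2]]}}

```text
time_s: 16.78
ee_pos: [0.561, 0.0122, 0.039]
tcp_rot: [0.0, -0.037, 0.999, -0.0]
ft_force: [0.4, -0.4, -2.9]
width: 0.0336
finger_force: 29.8
```

Call:
{"fn": "servo_tool", "kwargs": {"rows": [[[-0.004,0,0],[0,0,0],0.2],[[-0.008,0,0],[0,0,0],0.2],[[-0.012,0,0],[0,0,0],0.2],[[-0.015,0,0],[0,0,0],0.2],[[-0.015,0,0],[0,0,0],0.2]]}}

```text
time_s: 17.2
ee_pos: [0.5671, 0.0121, 0.0386]
tcp_rot: [0.0, -0.036, 0.999, -0.0]
ft_force: [0.6, -0.4, -2.6]
width: 0.0338
finger_force: 29.8
```

```bash
python3 - <<'E'
from h import *
go(); print(loc(env.read_state()["ee_pos"]))
E
```

```text
now [0.5671 0.0121 0.0386] psi 94.14 tilt [ 7.e-04 -0.e+00 -1.e+00] w 0.0338 F [ 0.6 -0.4 -2.6] t 17.2 j6 -1.7 -0.06
[-0.00172852 -0.09553772  0.03857068]
```

Call:
{"fn": "servo_tool", "kwargs": {"rows": [[[-0.002,0,0.01],[0,0,0],0.2],[[-0.005,0,0.02],[0,0,0],0.2],[[-0.008,0,0.02],[0,0,0],0.2],[[-0.01,0,0.02],[0,0,0],0.2],[[-0.01,0,0.02],[0,0,0],0.2]]}}

```text
time_s: 17.62
ee_pos: [0.5681, 0.012, 0.029]
tcp_rot: [-0.003, -0.036, 0.999, -0.0]
ft_force: [-10.6, -4.6, 1.4]
width: 0.0341
finger_force: 29.9
```

Call:
{"fn": "servo_tool", "kwargs": {"rows": [[[0.006,0,0],[0,0,0],0.2],[[0.0105,0,0],[0,0,0],0.2],[[0.0105,0,0.008],[0,0,0],0.2],[[0.0105,0,0.014],[0,0,0],0.2],[[0.0105,0,0.02],[0,0,0],0.2],[[0.0105,0,0.024],[0,0,0],0.2],[[0.0105,0,0.024],[0,0,0],0.2]]}}

```text
time_s: 18.2
ee_pos: [0.5663, 0.0121, 0.0201]
tcp_rot: [-0.0, -0.036, 0.999, 0.0]
ft_force: [0.3, 0.1, -2.9]
width: 0.034
finger_force: 29.9
```

```bash
python3 - <<'E'
from h import *
go(); print(loc(env.read_state()["ee_pos"]))
im,d,C=shoot("wrist","w9"); L=loc(cloud(C,d))
prof(L,-.095,.012)
for lo,hi in((-.08,-.055),(-.05,-.035)):
  m=(abs(L[...,2]-.037)<.006)&(L[...,0]>lo)&(L[...,0]<hi)&(abs(L[...,1]+.095)<.03)
  P=L[m]; print(len(P), P.min(0).round(4),P.max(0).round(4)) if len(P) else 0
E
```

```text
now [0.5663 0.0121 0.0201] psi 94.14 tilt [-6.e-04  0.e+00 -1.e+00] w 0.034 F [ 0.3  0.1 -2.9] t 18.2 j6 -1.7 -0.06
[-0.00249528 -0.09544672  0.02012859]
-90 [-0.4  0.4  1.3]; -78 [ 0.5  8.7 16.9]; -66 [19.3 37.  38.3]; -54 [37.  37.8 38.6]; -42 [37.  37.7 38.6]; -30 [36.9 37.7 38.5]; -18 [37.  37.8 38.6]; -6 [36.9 37.7 38.4]; 6 [35.9 37.2 38.1]; 18 [36.6 37.5 38.2]; 42 [36.4 37.4 38.2]; 54 [35.1 44.5 52.4]; 
2401 [-0.0656 -0.1116  0.0311] [-0.055  -0.0767  0.0402]
3061 [-0.05   -0.1118  0.0318] [-0.035  -0.0768  0.04  ]
```

Call:
{"fn": "servo_tool", "kwargs": {"rows": [[[0,0,0.003],[0,0,0],0.2],[[0,0,0.003],[0,0,0],0.6],[[0,0,0.003],[0,0,0],0.6],[[0,0,0.003],[0,0,0],0.6],[[0,0,0.003],[0,0,0],0.6],[[0,0,0.003],[0,0,0],0.6],[[0,0,-0.05],[0,0,0],0.6],[[0,0,-0.15],[0,0,0],0.6],[[0,0,-0.25],[0,0,0],0.6],[[-0.1,0,-0.35],[0,0,0],0.8],[[-0.2,0,-0.45],[0,0,0],0.8],[[-0.2,0,-0.45],[0,0,0],0.8]]}}

```text
time_s: 19.25
ee_pos: [0.6485, 0.018, 0.2044]
tcp_rot: [0.002, -0.036, 0.999, -0.0]
ft_force: [1.4, -1.0, 0.5]
width: 0.071
finger_force: 0.0
```

```bash
python3 - <<'E'
from h import *
im,d,C=shoot("wrist","w10"); L=loc(cloud(C,d))
prof(L,-.095,.012)
go((.635,-.388,.2,np.radians(18.5)))
E
```

```text
-90 [-0.6  0.5  1.4]; -78 [ 0.3 14.6 17.2]; -66 [34.3 36.2 37.3]; -54 [35.7 36.6 37.6]; -42 [35.5 36.4 37.4]; -30 [35.4 36.4 37.5]; -18 [35.4 36.5 37.5]; -6 [35.6 36.6 37.5]; 6 [34.7 36.2 37.2]; 18 [35.4 36.5 37.4]; 30 [35.6 36.6 37.5]; 42 [35.2 36.4 37.4]; 54 [32.4 64.6 75.1]; 78 [-0.3  0.7  1.7]; 
now [0.6521 0.018  0.2076] psi 94.14 tilt [ 1.010e-02 -3.000e-04 -9.999e-01] w 0.0726 F [-1.3 -0.8  2.5] t 19.3 j6 -1.69 -0.04
[0.116, -1.009, 0.019] [0.003, 0.005, 0.66] rows 11.0
```

Torch is seated flat at 36.5 mm. Now the white case.

Call:
{"fn": "servo_tool", "kwargs": {"rows": [[[0.11,-1.0,0],[0,0,0.66],0.9],[[0.11,-1.0,0],[0,0,0.66],0.9],[[0.11,-1.0,0],[0,0,0.66],0.9],[[0.11,-1.0,0],[0,0,0.66],0.9],[[0.11,-1.0,0],[0,0,0.66],0.9],[[0.11,-1.0,0],[0,0,0.66],0.9],[[0.11,-1.0,0],[0,0,0.66],0.9],[[0.11,-1.0,0],[0,0,0.66],0.9],[[0.11,-1.0,0],[0,0,0.66],0.9],[[0.11,-1.0,0],[0,0,0.66],0.9],[[0.11,-1.0,0],[0,0,0.66],0.9],[[0.11,-1.0,0],[0,0,0.66],0.9]]}}

```text
time_s: 20.3
ee_pos: [0.6305, -0.3859, 0.1999]
tcp_rot: [-0.0, 0.586, 0.81, 0.0]
ft_force: [0.4, -0.2, 0.4]
width: 0.0835
finger_force: 0.0
```

```bash
python3 - <<'E'
from h import *
im,d,C=shoot("wrist","w11"); X=cloud(C,d)
item(X,(.45,.75,-.55,-.15),.019,.033); go()
for m,c in comps(X,.019,.033,400,(.45,.75,-.55,-.15)): print(c.round(),im[m].mean(0).round())
E
```

```text
[524.  18.] 550 ctr [ 727. -184.] wh [12.5 46.3] a 85.4 z [0.0194 0.0237 0.0258]
[329. 144.] 7153 ctr [ 614.3 -321.4] wh [60.9 89.7] a 19.6 z [0.0267 0.0284 0.0297]
[249. 280.] 4377 ctr [ 578.8 -468.3] wh [60.  89.3] a 8.3 z [0.0257 0.0283 0.0295]
[119. 321.] 741 ctr [ 474.1 -542.5] wh [48.2 14.9] a 0.0 z [0.0204 0.0273 0.029 ]
[345. 337.] 491 ctr [ 691.8 -498.5] wh [70.5 28.6] a 20.9 z [0.0198 0.026  0.0323]
now [ 0.6309 -0.3846  0.2002] psi 18.54 tilt [-5.e-04  5.e-04 -1.e+00] w 0.0837 F [0.5 0.5 0.5] t 20.35 j6 -0.93 -0.61
[524.  18.] [101.  96.  90.]
[329. 144.] [156. 145. 136.]
[249. 280.] [177.  92.  47.]
[119. 321.] [161.  83.  42.]
[345. 337.] [43. 41. 40.]
```

View pics/w11.png

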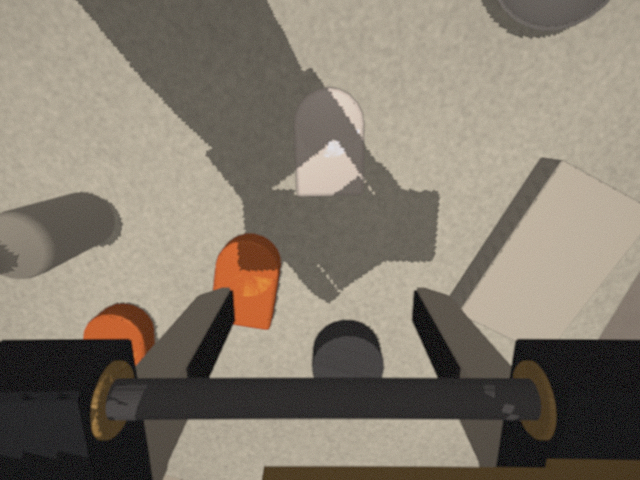

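The case is at (329,144), the only white D here (orange ones at (249,280) and (119,321)). I'll grip it there.

```bash
python3 - <<'E'
from h import *
a=np.radians(19.6)
go((.6143,-.3214,.05,a),(.6143,-.3214,.010,a))
E
```

```text
now [ 0.6309 -0.3846  0.2002] psi 18.54 tilt [-5.e-04  5.e-04 -1.e+00] w 0.0837 F [0.5 0.5 0.5] t 20.35 j6 -0.93 -0.61
[0.163, 0.011, 0.375] [-0.0, -0.0, -0.009] rows 4.0
[0.163, 0.011, 0.475] [-0.0, -0.0, -0.009] rows 1.0
```

Call:
{"fn": "servo_tool", "kwargs": {"rows": [[[0.163,0.011,0.3],[0,0,-0.009],0.9],[[0.163,0.011,0.3],[0,0,-0.009],0.9],[[0.163,0.011,0.3],[0,0,-0.009],0.9],[[0.163,0.011,0.38],[0,0,-0.009],0.9],[[0.163,0.011,0.44],[0,0,-0.009],0.9],[[0.163,0.011,0.475],[0,0,-0.009],0.9],[[0.163,0.011,0.475],[0,0,-0.009],0.5],[[0.163,0.011,0.475],[0,0,-0.009],0.5],[[0.163,0.011,0.475],[0,0,-0.009],0.5],[[0.163,0.011,0.475],[0,0,-0.009],0.5],[[0.163,0.011,0.475],[0,0,-0.009],0.5],[[0.163,0.011,0.475],[0,0,-0.009],0.5]], "newtons": 30}}

```text
time_s: 21.35
ee_pos: [0.6157, -0.3218, 0.0128]
tcp_rot: [0.002, 0.577, 0.817, 0.0]
ft_force: [-0.4, 0.8, 7.5]
width: 0.0593
finger_force: 30.0
```

Call:
{"fn": "servo_tool", "kwargs": {"rows": [[[0,0,0],[0,0,0],0.5],[[0,0,0],[0,0,0],0.5],[[0,0,-0.05],[0,0,0],0.5],[[0,0,-0.15],[0,0,0],0.5],[[0,0,-0.25],[0,0,0],0.5],[[0,0,-0.35],[0,0,0],0.5],[[0,0,-0.4],[0,0,0],0.5],[[0,0,-0.4],[0,0,0],0.5],[[0,0,-0.4],[0,0,0],0.5]]}}

```text
time_s: 22.1
ee_pos: [0.615, -0.3213, 0.1719]
tcp_rot: [0.001, 0.577, 0.817, 0.0]
ft_force: [-0.1, -0.4, -2.1]
width: 0.0595
finger_force: 30.0
```

```bash
python3 - <<'E'
from h import *
p=wor([.010-.004,0,.17]);print(p)
go((*p,np.pi/2+DY))
E
```

```text
[0.56798467 0.10792863 0.17      ]
now [ 0.615  -0.3213  0.1719] psi 19.54 tilt [ 0.0021 -0.0013 -1.    ] w 0.0595 F [-0.1 -0.4 -2.1] t 22.1 j6 -0.89 -0.55
[1.051, 0.248, 0.003] [0.0, 0.001, -0.651] rows 11.0
```

Call:
{"fn": "servo_tool", "kwargs": {"rows": [[[1.0,0.248,0],[0,0,-0.651],0.5],[[1.0,0.248,0],[0,0,-0.651],0.5],[[1.0,0.248,0],[0,0,-0.651],0.5],[[1.0,0.248,0],[0,0,-0.651],0.5],[[1.0,0.248,0],[0,0,-0.651],0.5],[[1.0,0.248,0],[0,0,-0.651],0.5],[[1.0,0.248,0],[0,0,-0.651],0.5],[[1.0,0.248,0],[0,0,-0.651],0.5],[[1.0,0.248,0],[0,0,-0.651],0.5],[[1.0,0.248,0],[0,0,-0.651],0.5],[[1.0,0.248,0],[0,0,-0.651],0.5],[[1.0,0.248,0],[0,0,-0.651],0.5]]}}

```text
time_s: 23.1
ee_pos: [0.5732, 0.0908, 0.1688]
tcp_rot: [-0.002, -0.039, 0.999, -0.0]
ft_force: [1.2, -0.6, -1.8]
width: 0.0599
finger_force: 30.0
```

```bash
python3 - <<'E'
from h import *
go(*[(*wor([x,0,z]),np.pi/2+DY) for x,z in((.004,.12),(.004,.030))])
E
```

```text
now [0.5732 0.0908 0.1688] psi 94.45 tilt [-3.1e-03 -2.0e-04 -1.0e+00] w 0.0599 F [ 1.2 -0.6 -1.8] t 23.1 j6 -1.57 0.08
[0.014, 0.044, 0.122] [-0.0, -0.002, 0.003] rows 2.0
[0.013, 0.044, 0.347] [-0.0, -0.002, 0.003] rows 3.0
```

Call:
{"fn": "servo_tool", "kwargs": {"rows": [[[0.014,0.044,0.12],[0,0,0.002],0.5],[[0.014,0.044,0.12],[0,0,0.002],0.5],[[0.014,0.044,0.12],[0,0,0.002],0.5],[[0.014,0.044,0.12],[0,0,0.002],0.5],[[0.014,0.044,0.12],[0,0,0.002],0.5]]}}

```text
time_s: 23.52
ee_pos: [0.5684, 0.1054, 0.1236]
tcp_rot: [0.001, -0.033, 0.999, -0.0]
ft_force: [-0.0, 0.0, -0.5]
width: 0.0598
finger_force: 30.0
```

```bash
python3 - <<'E'
from h import *
im,d,C=shoot("wrist","w12"); L=loc(cloud(C,d))
go(*[(*wor([x,-.0003,z]),np.pi/2+DY) for x,z in((.004,.060),(.004,.031),(.008,.031))])
zt=env.read_state()["ee_pos"][2]+.018
for lo,hi in((-.08,-.01),(-.015,.0)):
  m=(abs(L[...,2]-zt)<.006)&(L[...,0]>lo)&(L[...,0]<hi)&(abs(L[...,1])<.035)
  P=L[m]; print(len(P), P.min(0).round(4),P.max(0).round(4),np.median(P[:,2])) if len(P) else 0
E
```

```text
now [0.5685 0.1055 0.1238] psi 93.83 tilt [ 1.6e-03  1.0e-04 -1.0e+00] w 0.0598 F [-0.7  0.1 -1.1] t 23.5667 j6 -1.53 0.1
[0.006, 0.005, 0.16] [-0.0, 0.001, -0.002] rows 2.0
[0.006, 0.005, 0.232] [-0.0, 0.001, -0.002] rows 1.0
[-0.004, 0.005, 0.232] [-0.0, 0.001, -0.002] rows 1.0
7683 [-0.0395 -0.0313  0.1358] [-0.01    0.0277  0.1417] 0.13925942783828887
4869 [-0.015  -0.035   0.1358] [-0.      0.035   0.1478] 0.13934836753747398
```

Call:
{"fn": "servo_tool", "kwargs": {"rows": [[[0.006,0.005,0.08],[0,0,-0.002],0.5],[[0.006,0.005,0.14],[0,0,-0.002],0.5],[[0.006,0.005,0.19],[0,0,-0.002],0.5],[[0.006,0.005,0.22],[0,0,-0.002],0.5],[[0.006,0.005,0.23],[0,0,-0.002],0.5],[[0.006,0.005,0.23],[0,0,-0.002],0.5],[[0.0,0.005,0.23],[0,0,-0.002],0.5],[[-0.005,0.005,0.23],[0,0,-0.002],0.5],[[-0.01,0.005,0.23],[0,0,-0.002],0.5],[[-0.015,0.005,0.23],[0,0,-0.002],0.5],[[-0.015,0.005,0.23],[0,0,-0.002],0.5]]}}

```text
time_s: 24.48
ee_pos: [0.5742, 0.1087, 0.0312]
tcp_rot: [0.001, -0.036, 0.999, 0.0]
ft_force: [0.6, 0.1, -1.8]
width: 0.0596
finger_force: 30.0
```

Call:
{"fn": "servo_tool", "kwargs": {"rows": [[[-0.003,0,0],[0,0,0],0.5],[[-0.006,0,0],[0,0,0],0.5],[[-0.01,0,0],[0,0,0],0.5],[[-0.01,0,0],[0,0,0],0.5]]}}

```text
time_s: 24.82
ee_pos: [0.5745, 0.1088, 0.0299]
tcp_rot: [-0.004, -0.036, 0.999, -0.0]
ft_force: [-12.0, -1.3, 5.4]
width: 0.0594
finger_force: 30.0
```

Call:
{"fn": "servo_tool", "kwargs": {"rows": [[[0.006,0,0],[0,0,0],0.5],[[0.0115,0,0],[0,0,0],0.5],[[0.0115,0,0.008],[0,0,0],0.5],[[0.0115,0,0.016],[0,0,0],0.5],[[0.0115,0,0.023],[0,0,0],0.5],[[0.0115,0,0.027],[0,0,0],0.5],[[0.0115,0,0.027],[0,0,0],0.5]]}}

```text
time_s: 25.4
ee_pos: [0.573, 0.1086, 0.0207]
tcp_rot: [-0.0, -0.036, 0.999, -0.0]
ft_force: [-6.8, -1.4, 13.4]
width: 0.0597
finger_force: 30.0
```

```bash
python3 - <<'E'
from h import *
go(); print(loc(env.read_state()["ee_pos"]))
im,d,C=shoot("wrist","w13"); L=loc(cloud(C,d))
prof(L,0,.012)
E
```

```text
now [0.573  0.1086 0.0207] psi 94.14 tilt [-0.e+00 -1.e-04 -1.e+00] w 0.0597 F [-6.8 -1.4 13.4] t 25.4 j6 -1.54 0.11
[0.01105597 0.00028876 0.02066807]
-90 [-0.5  0.4  1.2]; -78 [0.6 8.2 9.2]; -66 [7.7 8.5 9.4]; -54 [7.7 8.5 9.3]; -42 [ 8.5 17.4 35.9]; -30 [35.7 36.5 37.3]; -18 [35.7 36.5 37.2]; -6 [35.8 36.5 37.3]; 6 [35.8 36.5 37.2]; 18 [35.8 36.5 37.2]; 30 [35.8 36.5 37.2]; 54 [45.  56.1 65.4];
```

Call:
{"fn": "servo_tool", "kwargs": {"rows": [[[0,0,0],[0,0,0],0.74],[[0,0,0],[0,0,0],0.74],[[0,0,0],[0,0,0],0.74],[[0,0,0],[0,0,0],0.74],[[0,0,-0.05],[0,0,0],0.74],[[0,0,-0.15],[0,0,0],0.74],[[0,0,-0.25],[0,0,0],0.74],[[0,0,-0.35],[0,0,0],0.74],[[-0.15,0,-0.45],[0,0,0],0.74],[[-0.2,0,-0.5],[0,0,0],0.74],[[-0.2,0,-0.5],[0,0,0],0.74],[[-0.2,0,-0.5],[0,0,0],0.74]]}}

```text
time_s: 26.45
ee_pos: [0.6556, 0.1145, 0.2223]
tcp_rot: [0.003, -0.036, 0.999, 0.0]
ft_force: [-0.2, 0.5, -0.8]
width: 0.0689
finger_force: 0.0
```

```bash
python3 - <<'E'
from h import *
im,d,C=shoot("wrist","w14"); L=loc(cloud(C,d))
for y in(-.095,0,.095): prof(L,y,.012,-.066,.07)
go((.42,.02,.23,np.radians(4)))
E
```

```text
-66 [34.7 36.2 37.3]; -54 [35.3 36.4 37.5]; -42 [35.4 36.4 37.5]; -30 [35.5 36.4 37.5]; -18 [35.5 36.5 37.6]; -6 [35.3 36.3 37.2]; 6 [34.3 35.8 37. ]; 18 [35.2 36.2 37.3]; 30 [35.5 36.4 37.5]; 42 [35.3 36.3 37.4]; 54 [32.  68.4 75. ]; 66 [-0.6  6.1  8.8]; 
-66 [7.4 8.4 9.5]; -54 [7.5 8.5 9.6]; -42 [14.1 16.9 36.3]; -30 [35.4 36.5 37.4]; -18 [35.4 36.4 37.4]; -6 [35.4 36.4 37.3]; 6 [35.5 36.5 37.5]; 18 [35.6 36.5 37.4]; 30 [35.6 36.6 37.7]; 42 [35.4 36.5 37.4]; 54 [28.7 66.8 75. ]; 66 [0.1 6.7 8.9]; 
-66 [14.9 16.6 18.3]; -54 [13.5 34.3 36.6]; -42 [35.4 36.5 37.5]; -30 [35.6 36.6 37.7]; -18 [35.5 36.6 37.5]; -6 [35.5 36.5 37.4]; 6 [35.5 36.5 37.5]; 18 [35.5 36.5 37.4]; 30 [35.7 36.7 37.8]; 42 [35.7 36.8 37.7]; 54 [33.8 64.9 75.2]; 66 [0.  6.5 9.1]; 
now [0.6534 0.1144 0.22  ] psi 94.13 tilt [ 1.3e-03  1.0e-04 -1.0e+00] w 0.0688 F [-0.1 -0.4 -1.2] t 26.5 j6 -1.54 0.1
[0.599, -0.193, -0.026] [0.001, 0.001, 0.787] rows 13.0
```

All three gadgets are home (tops at 36.5 mm). Now the clips.

Call:
{"fn": "servo_tool", "kwargs": {"rows": [[[0.599,-0.193,-0.026],[0,0,0.787],0.7],[[0.599,-0.193,-0.026],[0,0,0.787],0.7],[[0.599,-0.193,-0.026],[0,0,0.787],0.7],[[0.599,-0.193,-0.026],[0,0,0.787],0.7],[[0.599,-0.193,-0.026],[0,0,0.787],0.7],[[0.599,-0.193,-0.026],[0,0,0.787],0.7],[[0.599,-0.193,-0.026],[0,0,0.787],0.7],[[0.599,-0.193,-0.026],[0,0,0.787],0.7],[[0.599,-0.193,-0.026],[0,0,0.787],0.7],[[0.599,-0.193,-0.026],[0,0,0.787],0.7],[[0.599,-0.193,-0.026],[0,0,0.787],0.7],[[0.599,-0.193,-0.026],[0,0,0.787],0.7]]}}

```text
time_s: 27.5
ee_pos: [0.4172, 0.0202, 0.2287]
tcp_rot: [-0.001, 0.657, 0.754, -0.001]
ft_force: [-0.3, -0.5, 0.8]
width: 0.0654
finger_force: 0.0
```

Call:
{"fn": "servo_tool", "kwargs": {"rows": [[[0,0,0],[0,0,0.013],0.7],[[0,0,0],[0,0,0.013],0.7],[[0,0,0],[0,0,0.013],0.7]]}}

```text
time_s: 27.75
ee_pos: [0.4179, 0.0202, 0.2292]
tcp_rot: [-0.001, 0.664, 0.748, -0.001]
ft_force: [-0.2, -0.1, 0.1]
width: 0.0654
finger_force: 0.0
```

```bash
python3 - <<'E'
from h import *
im,d,C=shoot("wrist","w15"); X=cloud(C,d); go()
for lo,hi in((.105,.115),(.09,.1045),(.05,.0585)): item(X,(.36,.48,-.05,.28),lo,hi,60)
E
```

```text
now [0.4182 0.0202 0.2294] psi 6.8 tilt [-1.5e-03  1.0e-04 -1.0e+00] w 0.065 F [-0.3 -0.1  0.6] t 27.8 j6 -0.18 -0.06
[322.  10.] 224 ctr [398.6 171.5] wh [ 6.5 11.3] a 6.3 z [0.1072 0.1103 0.1116]
[318. 103.] 407 ctr [402.7 114.9] wh [ 6. 30.] a 4.7 z [0.1091 0.1103 0.1115]
[316. 190.] 332 ctr [407.6  54.6] wh [ 6.  29.6] a 4.6 z [0.1089 0.1103 0.1114]
[372.  14.] 402 ctr [432.4 177.2] wh [ 9.4 17.1] a 6.2 z [0.0909 0.0984 0.1007]
[366. 106.] 603 ctr [437.3 117.7] wh [ 9.5 30.2] a 4.5 z [0.091  0.0985 0.1006]
[361. 189.] 500 ctr [442.3  57.2] wh [ 9.7 30.1] a 5.0 z [0.091  0.0986 0.1006]
[338.  61.] 277 ctr [414.2 150.1] wh [ 5.  31.3] a 4.8 z [0.055  0.0565 0.0578]
[335. 146.] 207 ctr [419.2  85.5] wh [ 5.6 25.7] a 4.8 z [0.0552 0.0565 0.0576]
[331. 211.] 84 ctr [422.9  29.2] wh [ 4.5 13. ] a 6.9 z [0.055  0.0565 0.0579]
```

View pics/w15.png

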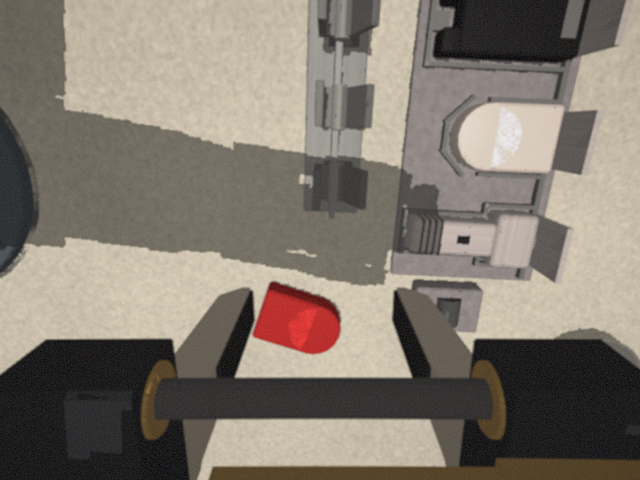

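The view shows the three clips at (340,190), (340,105) and (345,15), with their fixed plates on the robot's side. I start with the nearest one, at about (0.4188, 0.0555).

```bash
python3 - <<'E'
from h import *
a=np.radians(4.5)
go((.4188,.0555,.15,a),(.4188,.0555,.071,a))
E
```

```text
now [0.4182 0.0202 0.2294] psi 6.8 tilt [-1.5e-03  1.0e-04 -1.0e+00] w 0.065 F [-0.3 -0.1  0.6] t 27.8 j6 -0.18 -0.06
[0.087, 0.012, 0.199] [-0.001, -0.0, 0.02] rows 3.0
[0.087, 0.013, 0.396] [-0.001, -0.0, 0.02] rows 2.0
```

Call:
{"fn": "servo_tool", "kwargs": {"rows": [[[0.087,0.012,0.199],[0,0,0.02],0.7],[[0.087,0.012,0.199],[0,0,0.02],0.7],[[0.087,0.012,0.199],[0,0,0.02],0.7],[[0.087,0.012,0.3],[0,0,0.02],0.7],[[0.087,0.012,0.36],[0,0,0.02],0.7],[[0.087,0.012,0.396],[0,0,0.02],0.7],[[0.087,0.012,0.396],[0,0,0.02],0.7]]}}

```text
time_s: 28.38
ee_pos: [0.4185, 0.0548, 0.0703]
tcp_rot: [-0.002, 0.679, 0.734, -0.002]
ft_force: [-0.5, -0.1, -0.6]
width: 0.0654
finger_force: 0.0
```

Call:
{"fn": "servo_tool", "kwargs": {"rows": [[[0,0,0],[0,0,0],0.2],[[0,0,0],[0,0,0],0.2],[[0,0,0],[0,0,0],0.2],[[0,0,0],[0,0,0],0.2],[[0,0,0],[0,0,0],0.2],[[0,0,0],[0,0,0],0.2],[[0,0,0],[0,0,0],0.2],[[0,0,0],[0,0,0],0.2],[[0,0,0],[0,0,0],0.2]], "newtons": 22}}

```text
time_s: 29.13
ee_pos: [0.4186, 0.0551, 0.0731]
tcp_rot: [-0.001, 0.679, 0.734, -0.001]
ft_force: [-12.4, -1.3, 26.1]
width: 0.0279
finger_force: 22.0
```

```bash
python3 - <<'E'
from h import *
go()
E
```

```text
now [0.4186 0.0551 0.0731] psi 4.44 tilt [-2.7e-03 -3.0e-04 -1.0e+00] w 0.0279 F [-12.4  -1.3  26.1] t 29.1333 j6 -0.06 0.02
```

Call:
{"fn": "servo_tool", "kwargs": {"rows": [[[0,0,-0.02],[0,0,0],0.2],[[0,0,-0.05],[0,0,0],0.2],[[0,0,-0.1],[0,0,0],0.2],[[0,0,-0.15],[0,0,0],0.2],[[0,0,-0.2],[0,0,0],0.2],[[0,0,-0.27],[0,0,0],0.2],[[0,0,-0.3],[0,0,0],0.2],[[0,0,-0.3],[0,0,0],0.2]]}}

```text
time_s: 29.8
ee_pos: [0.4212, 0.0553, 0.1947]
tcp_rot: [0.002, 0.679, 0.734, 0.002]
ft_force: [0.8, -0.5, -0.5]
width: 0.0277
finger_force: 22.0
```

```bash
cat >> h.py <<'E'
def clipview():
    "held clip as seen from the wrist camera, in tool coordinates (mm)"
    s=env.read_state(); im,d,C=shoot("wrist","cv%d"%int(s["time_s"]*100)); X=cloud(C,d)
    T=(X-s["ee_pos"])@yaw(s)
    for lo,hi in((-.06,-.045),(-.045,-.03),(-.03,-.015),(-.015,0),(0,.012),(.012,.024),(.024,.036),(.036,.055)):
        m=(T[...,2]>lo)&(T[...,2]<hi)&(abs(T[...,0])<.035)&(abs(T[...,1])<.032)
        if m.sum()>20: print(round(lo*1000),m.sum(),(np.percentile(T[m],[1,50,99],axis=0)*1000).round(1).tolist())
E
python3 - <<'E'
from h import *
go(); clipview()
E
ls pics|grep cv
```

```text
now [0.4212 0.0553 0.1947] psi 4.42 tilt [ 5.2e-03  1.0e-04 -1.0e+00] w 0.0277 F [ 0.8 -0.5 -0.5] t 29.8 j6 -0.06 0.02
-60 1568 [[-2.3, -23.3, -59.9], [9.7, 13.4, -52.3], [10.7, 22.3, -45.2]]
-45 4058 [[-12.8, -29.3, -44.8], [9.3, -8.7, -36.6], [15.4, 28.2, -30.2]]
-30 1900 [[-11.8, -28.7, -29.9], [9.9, 7.7, -23.2], [15.7, 27.8, -15.2]]
-15 1180 [[-11.2, -27.7, -14.8], [10.0, 7.3, -8.8], [15.6, 26.8, -0.4]]
0 2585 [[-16.0, -13.4, 0.9], [4.2, 0.5, 5.5], [17.4, 16.2, 11.6]]
12 521 [[0.5, -13.8, 12.1], [14.9, 17.8, 16.8], [17.4, 23.5, 23.8]]
24 472 [[-6.1, -6.3, 24.1], [10.5, 25.6, 30.0], [15.5, 30.1, 35.9]]
36 442 [[-8.9, -6.6, 36.1], [14.8, 20.9, 40.6], [15.6, 31.8, 52.1]]
cv2980.png
```

```bash
python3 - <<'E'
import cv2
im=cv2.imread("pics/cv2980.png"); cv2.imwrite("pics/cvc.png",cv2.resize(im[160:480,170:480],None,fx=1.8,fy=1.8))
E
```

```text
(no output)
```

View pics/cvc.png

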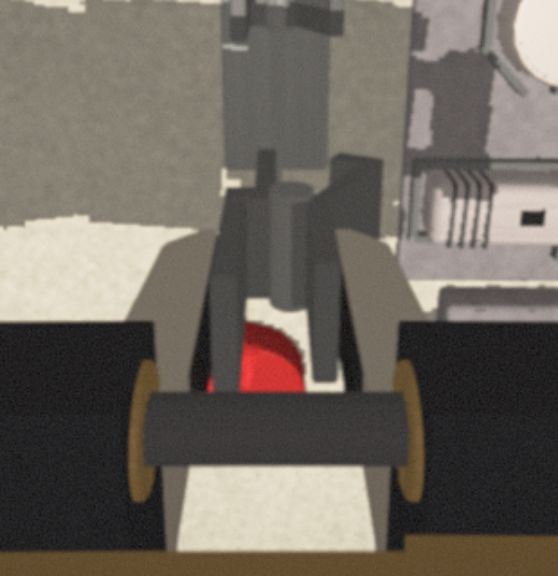

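```bash
python3 - <<'E'
from h import *
go(*[(*wor([.0549,-.0955,z]),DY) for z in(.19,.135,.092)])
E
```

```text
now [0.4204 0.0552 0.1929] psi 4.42 tilt [ 2.9e-03  1.0e-04 -1.0e+00] w 0.0277 F [-0.5 -0.6 -0.1] t 29.85 j6 -0.06 0.02
[-0.137, 0.499, 0.009] [0.001, 0.0, 0.003] rows 5.0
[-0.137, 0.499, 0.146] [0.001, 0.0, 0.003] rows 2.0
[-0.137, 0.498, 0.254] [0.001, 0.0, 0.003] rows 2.0
```

Call:
{"fn": "servo_tool", "kwargs": {"rows": [[[-0.137,0.499,0],[0,0,0.003],0.2],[[-0.137,0.499,0],[0,0,0.003],0.2],[[-0.137,0.499,0],[0,0,0.003],0.2],[[-0.137,0.499,0],[0,0,0.003],0.2],[[-0.137,0.499,0],[0,0,0.003],0.2],[[-0.137,0.499,0],[0,0,0.003],0.2],[[-0.137,0.499,0.07],[0,0,0.003],0.2],[[-0.137,0.499,0.12],[0,0,0.003],0.2],[[-0.137,0.499,0.12],[0,0,0.003],0.2],[[-0.137,0.499,0.12],[0,0,0.003],0.2],[[-0.137,0.499,0.12],[0,0,0.003],0.2]]}}

```text
time_s: 30.77
ee_pos: [0.6233, 0.016, 0.1445]
tcp_rot: [0.0, 0.682, 0.732, 0.0]
ft_force: [-0.4, 0.5, -0.5]
width: 0.0277
finger_force: 22.0
```

```bash
python3 - <<'E'
from h import *
s=env.read_state();im,d,C=shoot("wrist","w16"); X=cloud(C,d);L=loc(X)
go(*[(*wor([.0549,-.0955,z]),DY) for z in(.135,.092)])
print(loc(s["ee_pos"]))
k=(L[...,2]>.07)&(L[...,2]<.078)&(L[...,0]>.05)&(L[...,0]<.066)
for lo,hi in((-.13,-.06),(-.04,.04)):
    P=L[k&(L[...,1]>lo)&(L[...,1]<hi)]
    if len(P)>20: print(len(P),np.percentile(P,[2,50,98],axis=0).round(4).tolist())
# clip parts below tip (tab-relative)
T=(X-s["ee_pos"])@yaw(s)
for lo,hi in((.02,.03),(.03,.04),(.04,.053)):
    m=(T[...,2]>lo)&(T[...,2]<hi)&(abs(T[...,0])<.017)&(abs(T[...,1])<.035)
    if m.sum()>20:
        h,e=np.histogram(L[m][:,0]*1000,np.arange(30,100,2)); print(lo,[(int(a),int(b)) for a,b in zip(e,h) if b])
E
```

```text
now [0.6236 0.016  0.145 ] psi 4.08 tilt [ 1.6e-03 -1.0e-04 -1.0e+00] w 0.0277 F [-0.2 -0.5 -0.3] t 30.8167 j6 -0.12 -0.05
[0.0, 0.0, 0.025] [0.001, 0.0, -0.0] rows 1.0
[0.0, -0.0, 0.133] [0.001, 0.0, -0.0] rows 2.0
[ 0.05456841 -0.0956881   0.14446519]
336 [[0.0567, -0.0971, 0.0727], [0.0587, -0.083, 0.0744], [0.0612, -0.0701, 0.0758]]
873 [[0.0565, -0.0242, 0.0727], [0.0594, -0.0005, 0.0744], [0.0619, 0.024, 0.0759]]
0.02 [(46, 4), (48, 24), (50, 20), (52, 25), (70, 8), (72, 14), (74, 31), (76, 99), (78, 95), (80, 67)]
0.03 [(46, 2), (48, 22), (50, 23), (52, 16), (72, 1), (74, 14), (76, 20), (78, 25), (80, 54), (82, 113), (84, 108), (86, 38)]
0.04 [(46, 2), (48, 20), (50, 27), (52, 20), (70, 39), (72, 51), (74, 31), (76, 18), (78, 12), (80, 11), (82, 11), (84, 8), (86, 73), (88, 12)]
```

View pics/w16.png

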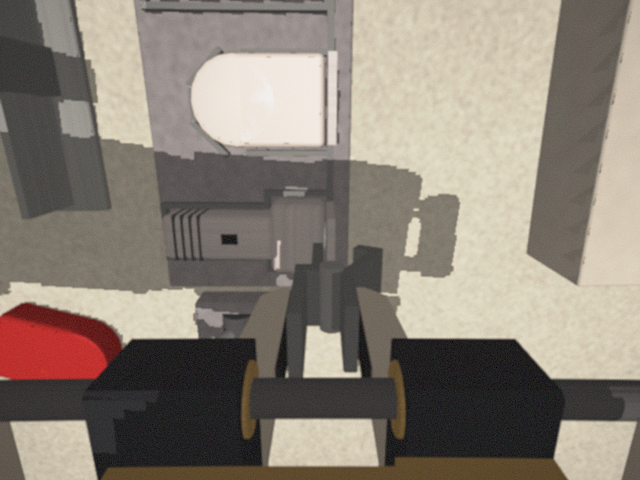

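The clip's mouth straddles the tab plane, with the fixed jaw at local 46–54 mm and the tab at 57–62 mm. I lower it onto the torch tab.

Call:
{"fn": "servo_tool", "kwargs": {"rows": [[[0,0,0.05],[0,0,0],0.2],[[0,0,0.08],[0,0,0],0.2],[[0,0,0.1],[0,0,0],0.2],[[0,0,0.115],[0,0,0],0.2],[[0,0,0.125],[0,0,0],0.2],[[0,0,0.132],[0,0,0],0.2],[[0,0,0.137],[0,0,0],0.2],[[0,0,0.137],[0,0,0],0.2]]}}

```text
time_s: 31.48
ee_pos: [0.6234, 0.0159, 0.0904]
tcp_rot: [0.0, 0.682, 0.732, 0.0]
ft_force: [-4.6, -0.2, 8.9]
width: 0.0278
finger_force: 22.0
```

Call:
{"fn": "servo_tool", "kwargs": {"rows": [[[0,0,0],[0,0,0],0.7],[[0,0,0],[0,0,0],0.7],[[0,0,0],[0,0,0],0.7],[[0,0,0],[0,0,0],0.7],[[0,0,0],[0,0,0],0.7],[[0,0,0],[0,0,0],0.7],[[0,0,0],[0,0,0],0.7],[[0,0,-0.1],[0,0,0],0.7],[[0,0,-0.2],[0,0,0],0.7],[[-0.15,0,-0.3],[0,0,0],0.7],[[-0.2,0,-0.3],[0,0,0],0.7],[[-0.2,0,-0.3],[0,0,0],0.7]]}}

```text
time_s: 32.48
ee_pos: [0.6302, -0.0684, 0.2126]
tcp_rot: [0.003, 0.682, 0.731, 0.001]
ft_force: [0.2, -0.6, -0.6]
width: 0.0651
finger_force: 0.0
```

```bash
cat >> h.py <<'E'
def tabclip(L,y0):
    "clip on a tab: fixed plate top, hinged top, in dock mm"
    for lo,hi in((.075,.09),(.09,.105),(.105,.118),(.118,.135)):
        m=(L[...,2]>lo)&(L[...,2]<hi)&(abs(L[...,1]-y0)<.03)&(abs(L[...,0]-.06)<.045)
        if m.sum()>15: print(round(lo*1000),m.sum(),(np.percentile(L[m],[1,50,99],axis=0)*1000).round(1).tolist())
E
python3 - <<'E'
from h import *
im,d,C=shoot("wrist","w17"); X=cloud(C,d);L=loc(X)
tabclip(L,-.095)
a=np.radians(4.5)
go((.4142,.1158,.18,a),(.4142,.1158,.073,a))
E
```

```text
75 1419 [[48.7, -116.0, 75.2], [58.8, -95.1, 86.8], [68.2, -73.2, 89.6]]
90 479 [[48.2, -110.2, 90.2], [71.2, -95.2, 97.5], [74.4, -80.7, 104.9]]
105 603 [[73.9, -110.2, 105.2], [77.6, -94.3, 114.0], [84.5, -80.6, 118.0]]
118 790 [[42.4, -110.3, 118.0], [47.1, -95.5, 128.6], [83.7, -80.7, 130.6]]
now [ 0.6297 -0.0674  0.2111] psi 3.88 tilt [ 0.0035 -0.0013 -1.    ] w 0.065 F [-0.  -0.3 -0.1] t 32.5333 j6 -0.25 -0.18
[0.494, -0.507, 0.075] [0.002, 0.001, -0.005] rows 7.0
[0.494, -0.508, 0.343] [0.002, 0.001, -0.005] rows 3.0
```

The first clip sits upright and well down: top 128.6 mm, y −95.4. Second clip next.

Call:
{"fn": "servo_tool", "kwargs": {"rows": [[[0.494,-0.507,0.05],[0,0,-0.005],0.7],[[0.494,-0.507,0.05],[0,0,-0.005],0.7],[[0.494,-0.507,0.05],[0,0,-0.005],0.7],[[0.494,-0.507,0.05],[0,0,-0.005],0.7],[[0.494,-0.507,0.05],[0,0,-0.005],0.7],[[0.494,-0.507,0.05],[0,0,-0.005],0.7],[[0.494,-0.507,0.05],[0,0,-0.005],0.7],[[0.494,-0.507,0.05],[0,0,-0.005],0.7],[[0.494,-0.507,0.05],[0,0,-0.005],0.7],[[0.494,-0.507,0.05],[0,0,-0.005],0.7]]}}

```text
time_s: 33.37
ee_pos: [0.4127, 0.1191, 0.1889]
tcp_rot: [0.0, 0.678, 0.735, 0.0]
ft_force: [-0.1, 0.3, -1.4]
width: 0.0654
finger_force: 0.0
```

```bash
python3 - <<'E'
from h import *
a=np.radians(4.5)
go((.4142,.1158,.12,a),(.4142,.1158,.071,a))
E
```

```text
now [0.4127 0.1191 0.1889] psi 4.69 tilt [ 1.e-04 -0.e+00 -1.e+00] w 0.0654 F [-0.1  0.3 -1.4] t 33.3667 j6 0.09 0.17
[-0.009, 0.003, 0.172] [0.0, 0.0, 0.002] rows 2.0
[-0.009, 0.003, 0.295] [0.0, 0.0, 0.002] rows 2.0
```

Call:
{"fn": "servo_tool", "kwargs": {"rows": [[[-0.007,0.002,0.12],[0,0,0.002],0.7],[[-0.007,0.002,0.2],[0,0,0.002],0.7],[[-0.007,0.002,0.26],[0,0,0.002],0.7],[[-0.007,0.002,0.295],[0,0,0.002],0.7],[[-0.007,0.002,0.295],[0,0,0.002],0.7],[[-0.007,0.002,0.295],[0,0,0.002],0.7]]}}

```text
time_s: 33.87
ee_pos: [0.4139, 0.1156, 0.0707]
tcp_rot: [-0.0, 0.68, 0.733, -0.001]
ft_force: [0.8, -0.8, 0.5]
width: 0.065
finger_force: 0.0
```

```bash
python3 - <<'E'
from h import *
a=np.radians(4.5)
go((.4142,.1158,.071,a))
E
```

```text
now [0.4139 0.1156 0.0707] psi 4.35 tilt [-1.4e-03 -3.0e-04 -1.0e+00] w 0.065 F [ 0.8 -0.8  0.5] t 33.8667 j6 0.09 0.16
[0.0, 0.001, -0.001] [-0.001, 0.0, -0.001] rows 1.0
```

Spot on: squeeze and lift.

Call:
{"fn": "servo_tool", "kwargs": {"rows": [[[0,0,0],[0,0,0],0.2],[[0,0,0],[0,0,0],0.2],[[0,0,0],[0,0,0],0.2],[[0,0,0],[0,0,0],0.2],[[0,0,0],[0,0,0],0.2],[[0,0,0],[0,0,0],0.2],[[0,0,0],[0,0,0],0.2],[[0,0,0],[0,0,0],0.2],[[0,0,0],[0,0,0],0.2]], "newtons": 22}}

```text
time_s: 34.62
ee_pos: [0.4122, 0.1161, 0.0721]
tcp_rot: [-0.001, 0.679, 0.734, -0.001]
ft_force: [-12.4, -1.2, 26.0]
width: 0.0279
finger_force: 22.0
```

Call:
{"fn": "servo_tool", "kwargs": {"rows": [[[0,0,-0.02],[0,0,0],0.2],[[0,0,-0.05],[0,0,0],0.2],[[0,0,-0.1],[0,0,0],0.2],[[0,0,-0.15],[0,0,0],0.2],[[0,0,-0.2],[0,0,0],0.2],[[0,0,-0.27],[0,0,0],0.2],[[0,0,-0.3],[0,0,0],0.2],[[0,0,-0.3],[0,0,0],0.2],[[0,0,-0.3],[0,0,0],0.2]]}}

```text
time_s: 35.37
ee_pos: [0.4135, 0.1161, 0.1911]
tcp_rot: [0.0, 0.679, 0.734, 0.0]
ft_force: [-0.6, 0.1, -1.0]
width: 0.028
finger_force: 22.0
```

```bash
python3 - <<'E'
from h import *
clipview()
go(*[(*wor([.0549,0,z]),DY) for z in(.19,.145,.092)])
E
```

```text
-60 1587 [[-2.2, -23.3, -59.9], [9.7, -14.4, -52.3], [10.6, 22.4, -45.1]]
-45 4096 [[-13.4, -29.3, -44.6], [9.3, -8.6, -37.1], [14.8, 28.3, -30.3]]
-30 1846 [[-12.1, -28.8, -29.9], [9.9, 7.4, -23.1], [15.1, 27.7, -15.2]]
-15 1195 [[-11.7, -27.6, -14.8], [9.9, 7.3, -8.8], [15.0, 26.8, -0.3]]
0 2653 [[-16.7, -13.4, 0.6], [4.1, 0.5, 4.8], [16.8, 16.7, 11.7]]
12 472 [[0.4, -13.5, 12.1], [14.2, 18.5, 17.3], [16.7, 24.1, 23.8]]
24 473 [[-6.5, -6.2, 24.2], [10.0, 26.2, 30.0], [14.9, 30.6, 35.9]]
36 399 [[-8.2, -6.6, 36.2], [14.2, 20.3, 40.2], [14.8, 32.0, 50.1]]
now [0.4131 0.116  0.1904] psi 4.41 tilt [-7.e-04 -1.e-04 -1.e+00] w 0.0274 F [-0.1  0.2 -0.8] t 35.4167 j6 0.09 0.17
[-0.051, 0.507, 0.001] [-0.0, 0.0, 0.003] rows 5.0
[-0.051, 0.507, 0.113] [-0.0, 0.0, 0.003] rows 2.0
[-0.051, 0.507, 0.246] [-0.0, 0.0, 0.003] rows 2.0
```

Call:
{"fn": "servo_tool", "kwargs": {"rows": [[[-0.051,0.507,0],[0,0,0.003],0.2],[[-0.051,0.507,0],[0,0,0.003],0.2],[[-0.051,0.507,0],[0,0,0.003],0.2],[[-0.051,0.507,0],[0,0,0.003],0.2],[[-0.051,0.507,0],[0,0,0.003],0.2],[[-0.051,0.507,0],[0,0,0.003],0.2],[[-0.051,0.507,0.07],[0,0,0.003],0.2],[[-0.051,0.507,0.11],[0,0,0.003],0.2],[[-0.051,0.507,0.11],[0,0,0.003],0.2],[[-0.051,0.507,0.11],[0,0,0.003],0.2],[[-0.051,0.507,0.11],[0,0,0.003],0.2]]}}

```text
time_s: 36.33
ee_pos: [0.6174, 0.1114, 0.1475]
tcp_rot: [0.0, 0.682, 0.732, 0.0]
ft_force: [0.4, 0.9, -0.6]
width: 0.0276
finger_force: 22.0
```

```bash
cat >> h.py <<'E'
def overtab(y0):
    s=env.read_state();im,d,C=shoot("wrist","ot%d"%int(s["time_s"]*100)); X=cloud(C,d);L=loc(X)
    go(*[(*wor([.0549,y0,z]),DY) for z in(.09,)]); print(loc(s["ee_pos"]).round(4))
    T=(X-s["ee_pos"])@yaw(s)
    for lo,hi in((.02,.03),(.03,.04),(.04,.053)):
        m=(T[...,2]>lo)&(T[...,2]<hi)&(abs(T[...,0])<.017)&(abs(T[...,1])<.035)
        h,e=np.histogram(L[m][:,0]*1000,np.arange(40,92,2)); print(lo,[(int(a),int(b)) for a,b in zip(e,h) if b])
    k=(L[...,2]>.071)&(L[...,2]<.077)&(L[...,0]>.05)&(L[...,0]<.066)&(abs(L[...,1]-y0)<.03)
    print("tab",k.sum(),np.percentile(L[k],[2,50,98],axis=0).round(4).tolist() if k.sum()>9 else "")
E
python3 -c "
from h import *
overtab(0)"
```

```text
now [0.6177 0.1115 0.148 ] psi 4.07 tilt [ 1.2e-03  2.0e-04 -1.0e+00] w 0.0278 F [-0.1 -0.3 -1.3] t 36.3833 j6 0.03 0.1
[-0.0, -0.002, 0.145] [0.001, -0.0, -0.0] rows 2.0
[ 0.0555 -0.      0.1475]
0.02 [(48, 15), (50, 25), (52, 20), (54, 13), (70, 2), (72, 8), (74, 18), (76, 54), (78, 98), (80, 95), (82, 34)]
0.03 [(48, 13), (50, 22), (52, 22), (54, 7), (72, 4), (74, 22), (76, 26), (78, 21), (80, 23), (82, 81), (84, 112), (86, 105), (88, 20)]
0.04 [(48, 15), (50, 18), (52, 24), (54, 6), (70, 7), (72, 53), (74, 30), (76, 14), (78, 14), (80, 12), (82, 9), (84, 7), (86, 6), (88, 41)]
tab 324 [[0.057, -0.0039, 0.0727], [0.059, 0.0112, 0.0745], [0.0615, 0.0247, 0.0756]]
```

Call:
{"fn": "servo_tool", "kwargs": {"rows": [[[0,-0.002,0.05],[0,0,0],0.2],[[0,-0.002,0.09],[0,0,0],0.2],[[0,-0.002,0.11],[0,0,0],0.2],[[0,-0.002,0.125],[0,0,0],0.2],[[0,-0.002,0.135],[0,0,0],0.2],[[0,-0.002,0.142],[0,0,0],0.2],[[0,-0.002,0.147],[0,0,0],0.2],[[0,-0.002,0.147],[0,0,0],0.2]]}}

```text
time_s: 37.05
ee_pos: [0.6169, 0.1114, 0.0903]
tcp_rot: [0.0, 0.682, 0.732, 0.0]
ft_force: [-6.3, -0.5, 12.1]
width: 0.0277
finger_force: 22.0
```

Call:
{"fn": "servo_tool", "kwargs": {"rows": [[[0,0,0],[0,0,0],0.7],[[0,0,0],[0,0,0],0.7],[[0,0,0],[0,0,0],0.7],[[0,0,0],[0,0,0],0.7],[[0,0,0],[0,0,0],0.7],[[0,0,0],[0,0,0],0.7],[[0,0,0],[0,0,0],0.7],[[0,0,-0.1],[0,0,0],0.7],[[0,0,-0.2],[0,0,0],0.7],[[-0.15,0,-0.3],[0,0,0],0.7],[[-0.2,0,-0.3],[0,0,0],0.7],[[-0.2,0,-0.3],[0,0,0],0.7]]}}

```text
time_s: 38.05
ee_pos: [0.6237, 0.0273, 0.2118]
tcp_rot: [0.002, 0.682, 0.731, 0.001]
ft_force: [1.2, -1.3, -0.5]
width: 0.0648
finger_force: 0.0
```

```bash
python3 - <<'E'
from h import *
im,d,C=shoot("wrist","w18"); X=cloud(C,d);L=loc(X)
tabclip(L,0)
a=np.radians(4.5)
go((.4095,.1100,.20,a))
E
```

```text
75 1400 [[48.9, -17.2, 75.4], [59.1, 0.3, 86.5], [68.9, 17.7, 89.7]]
90 472 [[48.5, -15.1, 90.2], [71.6, -0.6, 97.2], [74.8, 14.5, 104.9]]
105 712 [[48.5, -15.3, 105.3], [78.4, 0.7, 115.6], [84.8, 14.3, 118.0]]
118 670 [[42.6, -14.9, 118.0], [46.6, -0.1, 128.3], [83.1, 14.4, 130.1]]
now [0.6232 0.0282 0.2104] psi 3.89 tilt [ 3.5e-03 -7.0e-04 -1.0e+00] w 0.0649 F [-1.  -1.2 -0. ] t 38.1 j6 -0.1 -0.03
[0.24, -0.519, 0.024] [0.002, 0.0, -0.005] rows 6.0
```

Call:
{"fn": "servo_tool", "kwargs": {"rows": [[[0.4,-0.508,0.04],[0,0,-0.005],0.7],[[0.4,-0.508,0.04],[0,0,-0.005],0.7],[[0.4,-0.508,0.04],[0,0,-0.005],0.7],[[0.4,-0.508,0.04],[0,0,-0.005],0.7],[[0.4,-0.508,0.04],[0,0,-0.005],0.7],[[0.4,-0.508,0.04],[0,0,-0.005],0.7],[[0.4,-0.508,0.04],[0,0,-0.005],0.7],[[0.4,-0.508,0.04],[0,0,-0.005],0.7],[[0.4,-0.508,0.04],[0,0,-0.005],0.7],[[0.4,-0.508,0.04],[0,0,-0.005],0.7]]}}

```text
time_s: 38.93
ee_pos: [0.409, 0.1766, 0.1921]
tcp_rot: [0.0, 0.678, 0.735, 0.0]
ft_force: [0.8, 0.2, 0.8]
width: 0.065
finger_force: 0.0
```

```bash
python3 - <<'E'
from h import *
a=np.radians(4.5)
im,d,C=shoot("wrist","w19"); X=cloud(C,d)
for lo,hi in((.105,.113),(.09,.1045)): item(X,(.36,.48,.1,.28),lo,hi,40)
go((.4093,.176,.071,a))
E
```

```text
[307. 243.] 391 ctr [397.4 181.4] wh [ 5.6 29.8] a 4.0 z [0.1087 0.1103 0.1116]
[307. 218.] 42 ctr [396.2 195.9] wh [5.5 1. ] a 0.3 z [0.0911 0.0973 0.1039]
[356. 237.] 601 ctr [431.7 184. ] wh [10.  30.1] a 5.4 z [0.0913 0.0986 0.1003]
now [0.4091 0.1764 0.1921] psi 4.59 tilt [ 1.e-04 -1.e-04 -1.e+00] w 0.065 F [0.2 0.6 0.6] t 38.9833 j6 0.22 0.3
[-0.001, 0.0, 0.303] [0.0, 0.0, 0.001] rows 3.0
```

Call:
{"fn": "servo_tool", "kwargs": {"rows": [[[0.014,0,0.12],[0,0,0.001],0.7],[[0.014,0,0.2],[0,0,0.001],0.7],[[0.014,0,0.26],[0,0,0.001],0.7],[[0.014,0,0.303],[0,0,0.001],0.7],[[0.014,0,0.303],[0,0,0.001],0.7],[[0.014,0,0.303],[0,0,0.001],0.7]]}}

```text
time_s: 39.48
ee_pos: [0.4081, 0.1818, 0.0707]
tcp_rot: [-0.0, 0.679, 0.734, -0.001]
ft_force: [0.5, 0.1, 0.8]
width: 0.0653
finger_force: 0.0
```

Call:
{"fn": "servo_tool", "kwargs": {"rows": [[[0,0,0],[0,0,0],0.2],[[0,0,0],[0,0,0],0.2],[[0,0,0],[0,0,0],0.2],[[0,0,0],[0,0,0],0.2],[[0,0,0],[0,0,0],0.2],[[0,0,0],[0,0,0],0.2],[[0,0,0],[0,0,0],0.2],[[0,0,0],[0,0,0],0.2],[[0,0,0],[0,0,0],0.2]], "newtons": 22}}

```text
time_s: 40.23
ee_pos: [0.4066, 0.1824, 0.0723]
tcp_rot: [-0.001, 0.679, 0.734, -0.001]
ft_force: [-11.6, -0.3, 25.4]
width: 0.0278
finger_force: 22.0
```

Call:
{"fn": "servo_tool", "kwargs": {"rows": [[[0,0,-0.02],[0,0,0],0.2],[[0,0,-0.05],[0,0,0],0.2],[[0,0,-0.1],[0,0,0],0.2],[[0,0,-0.15],[0,0,0],0.2],[[0,0,-0.2],[0,0,0],0.2],[[0,0,-0.27],[0,0,0],0.2],[[0,0,-0.3],[0,0,0],0.2],[[0,0,-0.3],[0,0,0],0.2],[[0,0,-0.3],[0,0,0],0.2]]}}

```text
time_s: 40.98
ee_pos: [0.4076, 0.1823, 0.1911]
tcp_rot: [0.0, 0.679, 0.734, 0.0]
ft_force: [-0.6, 0.8, -1.0]
width: 0.0281
finger_force: 22.0
```

```bash
python3 - <<'E'
from h import *
clipview()
go(*[(*wor([.0549,.095,z]),DY) for z in(.19,.145,.092)])
E
```

```text
-60 1573 [[-2.4, -23.4, -60.0], [9.7, 13.3, -52.3], [10.6, 22.4, -45.2]]
-45 4093 [[-13.8, -29.3, -44.7], [9.2, -8.6, -37.0], [14.5, 28.2, -30.3]]
-30 1854 [[-12.1, -28.7, -29.9], [9.9, 7.7, -23.1], [14.7, 27.9, -15.2]]
-15 1204 [[-12.3, -27.8, -14.8], [10.0, 7.3, -8.9], [14.7, 26.8, -0.3]]
0 2622 [[-17.0, -13.5, 0.9], [3.5, 0.5, 5.0], [16.4, 16.5, 11.6]]
12 496 [[0.4, -13.8, 12.2], [13.9, 18.1, 17.1], [16.4, 23.8, 23.8]]
24 454 [[-6.8, -6.4, 24.1], [10.0, 26.1, 30.0], [14.6, 30.5, 35.9]]
36 418 [[-7.9, -6.5, 36.1], [13.9, 20.5, 40.3], [14.6, 31.9, 51.4]]
now [0.4072 0.1821 0.1903] psi 4.53 tilt [-8.e-04 -3.e-04 -1.e+00] w 0.0276 F [ 0.1  0.2 -0.7] t 41.0333 j6 0.24 0.32
[0.02, 0.51, 0.0] [-0.0, 0.0, 0.004] rows 5.0
[0.02, 0.51, 0.113] [-0.0, 0.0, 0.004] rows 2.0
[0.02, 0.51, 0.245] [-0.0, 0.0, 0.004] rows 2.0
```

Call:
{"fn": "servo_tool", "kwargs": {"rows": [[[0.02,0.508,0],[0,0,0.004],0.2],[[0.02,0.508,0],[0,0,0.004],0.2],[[0.02,0.508,0],[0,0,0.004],0.2],[[0.02,0.508,0],[0,0,0.004],0.2],[[0.02,0.508,0],[0,0,0.004],0.2],[[0.02,0.508,0],[0,0,0.004],0.2],[[0.02,0.508,0.07],[0,0,0.004],0.2],[[0.02,0.508,0.11],[0,0,0.004],0.2],[[0.02,0.508,0.11],[0,0,0.004],0.2],[[0.02,0.508,0.11],[0,0,0.004],0.2],[[0.02,0.508,0.11],[0,0,0.004],0.2]]}}

```text
time_s: 41.95
ee_pos: [0.6097, 0.2064, 0.1475]
tcp_rot: [0.0, 0.682, 0.732, 0.0]
ft_force: [-0.4, -0.1, -0.0]
width: 0.0279
finger_force: 22.0
```

```bash
python3 -c "
from h import *
overtab(.095)"
```

```text
now [0.6099 0.2064 0.148 ] psi 4.07 tilt [ 1.2e-03  4.0e-04 -1.0e+00] w 0.0277 F [ 0.7  0.1 -0.7] t 42.0 j6 0.18 0.25
[-0.001, -0.0, 0.145] [0.001, -0.0, -0.0] rows 2.0
[0.0547 0.0952 0.1475]
0.02 [(46, 2), (48, 22), (50, 23), (52, 24), (70, 3), (72, 14), (74, 22), (76, 81), (78, 97), (80, 81), (82, 2)]
0.03 [(48, 23), (50, 19), (52, 22), (72, 6), (74, 23), (76, 23), (78, 25), (80, 30), (82, 115), (84, 104), (86, 71)]
0.04 [(46, 2), (48, 21), (50, 24), (52, 20), (70, 38), (72, 46), (74, 19), (76, 14), (78, 13), (80, 12), (82, 6), (84, 7), (86, 38), (88, 11)]
tab 357 [[0.0568, 0.0913, 0.0728], [0.0593, 0.1059, 0.0744], [0.0614, 0.1199, 0.0756]]
```

Call:
{"fn": "servo_tool", "kwargs": {"rows": [[[0,0,0.05],[0,0,0],0.2],[[0,0,0.09],[0,0,0],0.2],[[0,0,0.11],[0,0,0],0.2],[[0,0,0.125],[0,0,0],0.2],[[0,0,0.135],[0,0,0],0.2],[[0,0,0.142],[0,0,0],0.2],[[0,0,0.147],[0,0,0],0.2],[[0,0,0.147],[0,0,0],0.2]]}}

```text
time_s: 42.67
ee_pos: [0.6101, 0.2064, 0.0904]
tcp_rot: [0.0, 0.682, 0.732, 0.001]
ft_force: [-5.8, -1.8, 12.3]
width: 0.0281
finger_force: 22.0
```

Call:
{"fn": "servo_tool", "kwargs": {"rows": [[[0,0,0],[0,0,0],0.7],[[0,0,0],[0,0,0],0.7],[[0,0,0],[0,0,0],0.7],[[0,0,0],[0,0,0],0.7],[[0,0,0],[0,0,0],0.7],[[0,0,0],[0,0,0],0.7],[[0,0,0],[0,0,0],0.7],[[0,0,-0.1],[0,0,0],0.7],[[0,0,-0.2],[0,0,0],0.7],[[-0.15,0,-0.3],[0,0,0],0.7],[[-0.2,0,-0.3],[0,0,0],0.7],[[-0.2,0,-0.3],[0,0,0],0.7]]}}

```text
time_s: 43.67
ee_pos: [0.6168, 0.1225, 0.2118]
tcp_rot: [0.002, 0.682, 0.731, 0.002]
ft_force: [0.5, -0.1, -0.2]
width: 0.0653
finger_force: 0.0
```

```bash
python3 - <<'E'
from h import *
im,d,C=shoot("wrist","w20"); X=cloud(C,d);L=loc(X)
tabclip(L,.095)
a=np.pi/2+DY
go((.46,-.085,.22,a))
E
```

```text
75 1418 [[48.9, 75.4, 75.3], [59.1, 95.1, 86.4], [69.0, 115.6, 89.7]]
90 453 [[48.7, 79.8, 90.2], [71.9, 95.6, 98.3], [74.9, 109.4, 104.8]]
105 705 [[48.7, 79.9, 105.1], [78.5, 94.9, 114.9], [84.9, 109.2, 117.9]]
118 669 [[42.9, 80.0, 118.1], [46.8, 94.3, 128.3], [83.2, 109.4, 130.2]]
now [0.6164 0.1234 0.2105] psi 3.89 tilt [ 3.4e-03 -2.0e-04 -1.0e+00] w 0.0649 F [ 0.7 -0.5 -0.4] t 43.7167 j6 0.06 0.12
[-0.493, -0.425, -0.025] [0.001, 0.001, -0.787] rows 13.0
```

All three clips are on, and the tops and centres agree. Last, the lever.

Call:
{"fn": "servo_tool", "kwargs": {"rows": [[[-0.493,-0.425,0],[0,0,-0.787],0],[[-0.493,-0.425,0],[0,0,-0.787],0],[[-0.493,-0.425,0],[0,0,-0.787],0],[[-0.493,-0.425,0],[0,0,-0.787],0],[[-0.493,-0.425,0],[0,0,-0.787],0],[[-0.493,-0.425,0],[0,0,-0.787],0],[[-0.493,-0.425,0],[0,0,-0.787],0],[[-0.493,-0.425,0],[0,0,-0.787],0],[[-0.493,-0.425,0],[0,0,-0.787],0],[[-0.493,-0.425,0],[0,0,-0.787],0],[[-0.493,-0.425,0],[0,0,-0.787],0],[[-0.493,-0.425,0],[0,0,-0.787],0]]}}

```text
time_s: 44.72
ee_pos: [0.4596, -0.0814, 0.2075]
tcp_rot: [-0.001, 0.011, 1.0, 0.0]
ft_force: [0.1, -0.8, 0.1]
width: 0.0007
finger_force: 0.0
```

Call:
{"fn": "servo_tool", "kwargs": {"rows": [[[0,0,0],[0,0,0],0],[[0,0,0],[0,0,0],0],[[0,0,0],[0,0,0],0]]}}

```text
time_s: 44.97
ee_pos: [0.4597, -0.0819, 0.2079]
tcp_rot: [-0.0, 0.016, 1.0, 0.0]
ft_force: [0.1, 0.5, 0.7]
width: 0.001
finger_force: 0.0
```

```bash
python3 - <<'E'
from h import *
im,d,C=shoot("top","t20"); X=cloud(C,d)
item(X,(.46,.62,-.11,-.045),.085,.12,15)
a=np.pi/2+DY
go((.478,-.0735,.15,a),(.478,-.0735,.077,a),(.5,-.072,.077,a),(.578,-.0665,.077,a))
E
```

```text
now [ 0.4597 -0.0819  0.208 ] psi 88.2 tilt [-4.e-04  2.e-04 -1.e+00] w 0.0006 F [-0.5  0.6 -0.4] t 45.0167 j6 -1.82 -0.28
[-0.045, 0.022, 0.145] [0.0, -0.0, -0.051] rows 2.0
[-0.045, 0.022, 0.327] [0.0, -0.0, -0.051] rows 2.0
[-0.1, 0.028, 0.327] [0.0, -0.0, -0.051] rows 1.0
[-0.295, 0.048, 0.327] [0.0, -0.0, -0.051] rows 2.0
```

Call:
{"fn": "servo_tool", "kwargs": {"rows": [[[-0.045,0.022,0.145],[0,0,-0.051],0],[[-0.045,0.022,0.145],[0,0,-0.051],0],[[-0.045,0.022,0.145],[0,0,-0.051],0],[[-0.045,0.022,0.24],[0,0,-0.051],0],[[-0.045,0.022,0.327],[0,0,-0.051],0],[[-0.045,0.022,0.327],[0,0,-0.051],0],[[-0.07,0.025,0.327],[0,0,-0.051],0],[[-0.095,0.028,0.327],[0,0,-0.051],0],[[-0.12,0.03,0.327],[0,0,-0.051],0],[[-0.145,0.033,0.327],[0,0,-0.051],0],[[-0.17,0.035,0.327],[0,0,-0.051],0],[[-0.195,0.038,0.327],[0,0,-0.051],0]]}}

```text
time_s: 46.02
ee_pos: [0.5408, -0.0695, 0.0804]
tcp_rot: [0.002, -0.037, 0.999, -0.001]
ft_force: [-1.6, 1.1, 0.2]
width: 0.0003
finger_force: 0.5
```

Call:
{"fn": "servo_tool", "kwargs": {"rows": [[[-0.025,0,0],[0,0,0],0],[[-0.05,0,0],[0,0,0],0],[[-0.07,0,0],[0,0,0],0],[[-0.085,0,0],[0,0,0],0],[[-0.095,0,0],[0,0,0],0],[[-0.1,0,0],[0,0,0],0],[[-0.1,0,0],[0,0,0],0]]}}

```text
time_s: 46.6
ee_pos: [0.5764, -0.0665, 0.0782]
tcp_rot: [-0.002, -0.037, 0.999, -0.0]
ft_force: [-14.4, -1.9, 10.9]
width: 0.0002
finger_force: 7.6
```

Call:
{"fn": "servo_tool", "kwargs": {"rows": [[[0.06,0,0],[0,0,0],0],[[0.1,0,-0.1],[0,0,0],0],[[0.15,0,-0.2],[0,0,0],0],[[0.2,0,-0.3],[0,0,0],0],[[0.4,0,-0.4],[0,0,0],0],[[0.6,-0.1,-0.4],[0,0,0],0],[[0.6,-0.3,-0.4],[0,0,0],0],[[0.6,-0.4,-0.4],[0,0,0],0],[[0.6,-0.4,-0.4],[0,0,0],0],[[0.6,-0.4,-0.4],[0,0,0],0],[[0.6,-0.4,-0.4],[0,0,0],0],[[0.6,-0.4,-0.4],[0,0,0],0]]}}

```text
time_s: 47.6
ee_pos: [0.3499, -0.2455, 0.2384]
tcp_rot: [0.001, -0.035, 0.999, -0.001]
ft_force: [-0.6, -0.1, -0.9]
width: 0.0007
finger_force: 0.0
```

```bash
python3 - <<'E'
from h import *
im,d,C=shoot("top","t21"); X=cloud(C,d);L=loc(X)
item(X,(.46,.64,-.11,-.045),.085,.12,15)
for y in(-.095,0,.095): prof(L,y,.012,-.066,.05); tabclip(L,y)
im2,d2,C2=shoot("side","s21"); X2=cloud(C2,d2); item(X2,(.46,.64,-.11,-.045),.085,.12,15)
a=cv2.resize(im[200:320,190:350],None,fx=4,fy=4,interpolation=cv2.INTER_CUBIC); cv2.imwrite("pics/fin.png",np.vstack([cv2.resize(im2[190:410,230:450],(300,300)).copy(),]) [:,:,::-1]) 
b=cv2.resize(im2[190:410,230:450],(480,480),interpolation=cv2.INTER_CUBIC)
cv2.imwrite("pics/fin.png",np.hstack([cv2.resize(a,(320,240))[:, :, ::-1],cv2.resize(b,(240,240))[:,:,::-1]]) if 0 else b[:,:,::-1])
go()
E
```

```text
[322. 232.] 79 ctr [595.  -67.1] wh [23.5 24.7] a 86.7 z [0.0938 0.1011 0.1077]
-66 [12.8 34.4 39.8]; -54 [31.9 36.  41.3]; -42 [31.9 36.1 40.8]; -30 [32.2 36.4 40.1]; -18 [31.9 35.9 41.3]; -6 [29.  35.6 40.8]; 6 [31.4 36.3 39.8]; 18 [30.8 36.4 40.8]; 30 [31.3 36.6 87.2]; 42 [33.1 37.5 92.1]; 
75 66 [[42.1, -118.5, 76.7], [60.5, -98.1, 85.2], [70.8, -77.0, 89.8]]
90 63 [[41.2, -112.1, 90.1], [67.9, -96.8, 96.4], [76.6, -82.6, 104.8]]
105 57 [[41.1, -111.1, 105.3], [75.8, -96.9, 112.7], [83.9, -81.8, 117.6]]
118 47 [[41.3, -111.1, 118.5], [45.5, -98.7, 126.1], [81.7, -83.3, 133.3]]
-66 [ 3.8  7.7 11.6]; -54 [ 4.8  8.7 12.3]; -42 [ 6.5 16.6 35.9]; -30 [31.3 37.5 41.7]; -18 [32.2 35.9 40.7]; -6 [31.2 36.4 41.7]; 6 [33.  36.8 39.9]; 18 [30.4 35.3 40. ]; 30 [32.5 35.9 41.7]; 42 [31.9 37.6 91.4]; 
75 74 [[41.5, -21.0, 75.5], [60.8, -2.9, 85.0], [69.3, 17.6, 89.5]]
90 58 [[41.0, -16.1, 90.5], [68.4, -2.0, 95.6], [75.5, 13.1, 103.9]]
105 63 [[41.2, -16.1, 105.2], [75.4, -1.2, 112.4], [83.7, 13.5, 117.9]]
118 47 [[42.2, -16.4, 118.1], [45.7, 0.6, 126.2], [83.4, 13.9, 134.0]]
-66 [12.7 16.9 28.7]; -54 [ 8.8 25.2 38.6]; -42 [33.8 37.2 40.2]; -30 [31.7 37.6 41.8]; -18 [31.  36.3 41.2]; -6 [31.5 35.4 40.4]; 6 [31.2 36.8 42.1]; 18 [32.  35.6 40.4]; 30 [31.5 36.5 42.3]; 42 [33.7 40.2 97.2]; 
75 86 [[42.5, 72.7, 75.3], [61.0, 89.7, 85.7], [70.4, 115.9, 89.9]]
90 56 [[42.1, 78.5, 90.2], [69.6, 94.2, 98.2], [78.8, 108.7, 104.8]]
105 59 [[42.1, 78.3, 105.0], [76.8, 91.8, 112.1], [84.6, 107.7, 117.7]]
118 47 [[41.7, 78.8, 118.2], [46.2, 92.6, 124.2], [82.6, 109.7, 132.6]]
[311. 241.] 98 ctr [597.3 -63.3] wh [23.5 19.7] a 28.3 z [0.0907 0.1002 0.1055]
now [ 0.3507 -0.2432  0.2377] psi 94.18 tilt [ 4.e-04  0.e+00 -1.e+00] w 0.0006 F [-0.4  1.  -0.3] t 47.7 j6 -2.36 -0.72
```

View pics/fin.png

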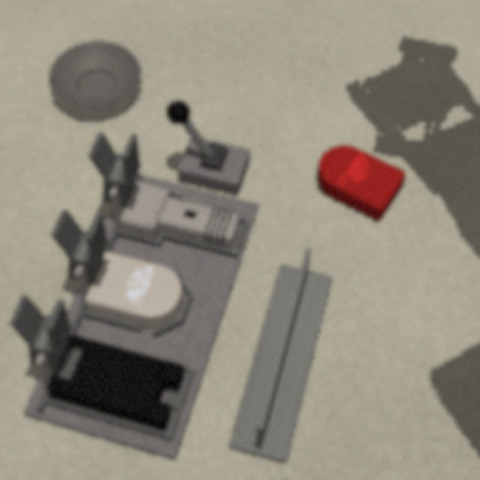

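The side view shows all three gadgets flat in their pockets. Each tab has an upright clip, at (118,170), (80,255) and (42,335), and the lever ball at (178,112) leans away from the robot, so the dock is on. I'll hand it in.

```bash
python3 -c "
from station import ticket
print(ticket.hand_in())"
```

```text
the job is handed in; nothing more can be done
None
```

The job is handed in (the station returned no verdict): dock switched off, bank, case and flashlight seated flat in their pockets, a clip on each tab, and dock switched back on, after about 48 s of the allowed 210 s.

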